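# Load the last die into the hose crimper and close its guard

### The arm

A 6-joint arm with a two-finger parallel gripper is mounted at the origin on the work surface. World frame = base frame: x ahead of the robot, y to its left, z up, the work surface at z = 0. Lengths are in m, angles in degrees, forces in N, time in s.
With the tool pointing down it reaches from about 0.4 to 0.825 m from the base axis. Payload 7 kg.
Tool frame: the origin (TCP) lies between the finger pads; the fingertips stand 19 mm ahead of it and the grasp point (between the pads) is the TCP; y points along the fingers, x is the direction in which the jaws open and shut, and the axes are right-handed (so a half turn about y gives the same grasp; the last joint's range is limited). The gripper opens to 88 mm and grips with 3 to 60 N. Pads are 19 mm wide; open, the fingers measure 130 mm over their backs; the gripper's body (78 mm by 193 mm) begins 47 mm behind the grasp point.
Start: joints at [82.168, 20.546, 0.682, 0, -70.136, -16.507], TCP at [0.278, 0.615, 0.246] pointing down, gripper open.
Joint ranges: [-176.03, 176.03], [-82.01, 121.73], [-58.28, 71.71], [-173.87, 95.51], [-174.79, -0.11], [-173.66, 173.66]. Speed limits (degrees/s): [136.94, 136.94, 172.46, 180, 180, 180].

### API

Orientations are given as [roll, pitch, yaw] about the fixed x, y, z axes, in that order (R = Rz(yaw) Ry(pitch) Rx(roll)).
In Python, from plant import r gives the robot as it stands. The module is installed in compiled form; this text tells all that it offers.
- The arm moves only by the tool jog_arm, never from a script. Its argument "steps" is a list of rows, each a list of 5 numbers: the closure, from 0 (fully open) to 1 (shut), then the shift along the tool's x, y, z in m, then the turn about the tool's y in degrees. In form: [[jaw, x, y, z, turn], ...]. A call has 1 to 12 rows; each row shifts and turns the commanded pose from where the row before left it, along the tool's axes as they then stand; what a row does not reach is not made up. A row lasts 1/12 s, in which the tool goes at most 41.7 mm and 7.16 degrees, less where a joint would pass 70% of its speed; a pose out of reach is approached as far as the arm can. A call with a gripper value outside its range is refused whole. The fingers move at their own pace and stop on an object; "squeeze" is the grip in N (left out, the last holds). Time passes only in rows, so rows that do not move let the fingers close. It gives the time, the measured TCP pose, the force and the opening at its end, in the units of the state.
- r.get_state(): the state, without advancing time (a new reading comes with each control period).
- r.capture(name): name is "scene" or "top"; returns a dict with "image" (384x512x3 uint8, red, green, blue), "vfov" (degrees; the focal length in pixels is half the picture's height over the tangent of half this angle, whatever the lens; pixels are square), "cx", "cy" (the principal point, pixels), "R" (3x3) and "t" (3): a world point X has camera coordinates R X + t. Camera axes: x right, y down, z forward; pixel columns grow to the right and rows downward; lengths in m; the calibration is good to about 2 mm. A picture is of the moment at which its call begins. There is no depth.
- r.close_job(): hands the job in, once; it reports no verdict.
The state is a dict: "time_s": time; "joints": joint angles; "qd": joint speeds; "joint_torque": joint torques, N m; "tcp_pos": TCP position; "eef_rot": TCP orientation; "contact_force": force on the tool from outside, world axes, zero at the start; "moment": the same for the moment, N m; "gripper_width": finger opening in m.
Only numpy, scipy, OpenCV 4.12 (cv2) and the standard library are available. Lean on these libraries where they do the work, as an engineer would, in place of code of your own. Each camera call takes 0.05 s, during which the arm holds its last target.

### The job

One die is missing from the top of the ring of dies in the inclined head of the hose crimper. Take the die with the blue mark from the wooden tray, blue end up, and set it into the gap between its neighbours like the others, lowering it fully home on its seat before you let go and without shifting the dies already there; then swing the clear yellow-edged guard down shut over the dies. Leave the two dies with other colours, the fittings and the grease jar where they are.

Things in the scene. Friction and masses are not known exactly. Their poses are not given: they have to be found in the camera images.
- new_die: steel die, 45 degree sector of a ring, 80 mm tall, 30 mm thick between its parallel flat bore face (24 mm wide) and outer face (49 mm wide), foot edges chamfered 2.5 mm; blue paint mark on its top end. 0.6 to 0.8 kg, loose, upright on the tray at the start. Origin: middle of the foot, 15 mm from bore and outer face; z up to the marked end; x from bore face to outer face
- gap (a point): Where new_die's origin belongs when home: on the floor of the empty place in the head. z = axis of the head, out of the seat, 30 degrees off vertical, leaning to the robot's side; x = outwards from the bore, up the slope; y = across, away from the guard's hinge. The bore's axis is 45 mm off in -x. The two neighbours leave about 1 to 2.5 mm of sideways play, the pocket 2 mm along x
- crimper: Fixed blue machine; origin on the table under the middle of the die ring's floor, x to its back. From gap: black outer wall 16 mm in +x, 36 mm high over the floor; blue rim from 40 to 59 mm in +x, 40 mm high; brass inner sleeve 16 mm in -x, 22 mm high. Dies stand 40 mm proud of the rim. Bore inside the ring: 60 mm across flats, hollow. Motor behind the head, top 152 mm up
- guard (a joint): Clear guard, 170 mm (along gap x) by 186 mm. 0 = shut, flat over the dies; 1.5 to 1.8 rad at the start, standing up beside them; limit 1.9. A friction hinge (0.35 N m) holds it where it is left. Hinge line: parallel to gap x, through the point 45 mm in -x, 105 mm in -y, 95 mm in +z from gap; at 0 it reaches 186 mm from there in gap +y; it opens by rising to gap +z
- guard_edge (a point): middle of the guard's yellow free edge (bar 12 x 12 mm, 170 mm long), 180 mm from the hinge line; the sheet is 5 mm thick. Push on the outer face, away from the dies, to shut it
- ring_die_1: steel die, 45 degree sector of a ring, 80 mm tall, 30 mm thick between its parallel flat bore face (24 mm wide) and outer face (49 mm wide), foot edges chamfered 2.5 mm; blue paint mark on its top end. Origin and axes as new_die. Loose, 0.7 kg, in the head's seat, the gap's neighbour on its +y side. The other five dies of the ring are alike, pinned fast
- ring_die_7: die like ring_die_1. Origin and axes as new_die. Loose, 0.7 kg, in the head's seat, the gap's neighbour on its -y side
- odd_die_a: die of another set, yellow mark on top, 40 mm thick, 16 mm wide at the bore face, 80 mm tall, standing on the tray; stays there. Origin in its foot, 15 mm from the outer face
- odd_die_b: die of another set, red mark on top, 40 mm thick, 16 mm wide at the bore face, 80 mm tall, standing on the tray; stays there. Origin in its foot, 15 mm from the outer face
- tray: fixed wooden tray, 130 x 340 mm, floor 6 mm above the table, rim 16 mm high, 8 mm thick, on which the three single dies stand about 95 mm apart, in any order; origin under its middle, y along its length
- fitting_a: hose nipple stood on end, 46 mm across its hexagon, 87 mm high; origin under its foot
- fitting_b: another hose nipple, as fitting_a
- grease_jar: jar 70 mm across, 65 mm high, red cap; origin under its middle
Not all that is in view belongs to the job. What is shaped like the new_die but black is not meant.

How it is judged (in metres and radians):
On the way, in this order (a step that is already met when the one before it is completed fails the run):
1. the die has been lowered into the gap, to within 10 mm of its seat, while still held by the fingers (z of new_die in the frame of gap below 0.01 m and distance between new_die and gap below 0.014 m and angle between the z axis of new_die and the z axis of gap, either way round below 0.12 rad and contact force between new_die and the fingers above 1 N), for 0.1 s.
2. with the die home and let go, the guard has been shut (z of new_die in the frame of gap between -0.004 and 0.004 m and x of new_die in the frame of gap between -0.005 and 0.005 m and y of new_die in the frame of gap between -0.007 and 0.007 m and angle between the z axis of new_die and the z axis of gap, either way round below 0.08 rad and angle between the x axis of new_die and the x axis of gap, either way round below 0.12 rad and angle between new_die's own z axis and vertical below 0.8 rad and value of joint guard below 0.08 rad and contact force between new_die and the fingers below 0.1 N), for 0.2 s.
At the end, for the whole second after the job is handed in: Blue-marked die home in the gap, mark outwards, at rest and let go: foot within 4 mm of the seat, 5 mm radially, 7 mm sideways, 0.08 rad off axis, 0.12 rad in turn; guard within 0.08 rad of shut; dies beside it moved under 8 mm and leaning under 0.10 rad; all other things moved under 20 mm (z of new_die in the frame of gap between -0.004 and 0.004 m and x of new_die in the frame of gap between -0.005 and 0.005 m and y of new_die in the frame of gap between -0.007 and 0.007 m and angle between the z axis of new_die and the z axis of gap, either way round below 0.08 rad and angle between the x axis of new_die and the x axis of gap, either way round below 0.12 rad and angle between new_die's own z axis and vertical below 0.8 rad and value of joint guard below 0.08 rad and linear speed of new_die below 0.02 m/s and distance of each of ring_die_1, ring_die_7 from where it was at the start of the episode below 0.008 m and angle between the z axis of each of ring_die_1, ring_die_7 and the z axis of gap, either way round below 0.1 rad and distance of each of odd_die_a, odd_die_b, fitting_a, fitting_b, grease_jar from where it was at the start of the episode below 0.02 m); the robot touches nothing.
It fails at once if a die beside the gap is shifted more than 8 mm or tipped more than 0.15 rad (distance of any of ring_die_1, ring_die_7 from where it was at the start of the episode above 0.008 m or angle between the z axis of any of ring_die_1, ring_die_7 and the z axis of gap, either way round above 0.15 rad).
It fails at once if another die on the tray, a fitting or the jar is moved more than 20 mm (distance of any of odd_die_a, odd_die_b, fitting_a, fitting_b, grease_jar from where it was at the start of the episode above 0.02 m).
It also fails if it takes over 54 s, if anything falls off the work surface, if the arm or the gripper's body presses on something with over 40 N, if the wrist force passes 120 N, or if a joint passes its speed limit or range.

## Working session

There is one attempt and no reset: what is moved stays moved. The work goes in short steps, Python scripts to look and compute and a tool call to move; the robot and the scene stay as the last step left them, time stands still between calls to the robot, and variables do not carry over. Pictures are saved under pics/ and viewed, and the job is handed in when it is done.

Besides the shell and the picture viewer there is one more tool, called after "Request:" as name(argument=value, ...), one argument or row to a line, values as JSON. jog_arm: Moves the arm, as the interface text tells. Its arguments: {"type":"object","properties":{"steps":{"type":"array","items":{"type":"array","items":{"type":"number"}}},"squeeze":{"type":"number"}},"required":["steps"]}

```bash
mkdir -p pics; python3 - <<'E'
from plant import r
import cv2,numpy as np,json
s=r.get_state();print(s)
for n in("scene","top"):
    c=r.capture(n);cv2.imwrite(f"pics/{n}0.png",c["image"][:,:,::-1]);print(n,c["vfov"],c["cx"],c["cy"],np.array(c["R"]).tolist(),c["t"])
    np.savez(f"{n}0.npz",**{k:np.array(v) for k,v in c.items()})
E
```

```text
{'time_s': 0.0, 'joints': array([ 8.21671527e+01,  2.05902701e+01,  6.33095796e-01, -1.87254803e-02,
       -7.01371932e+01, -1.65080930e+01]), 'qd': array([-0.02049665, -0.01893007, -0.00629142,  0.04578332,  0.04184675,
       -0.06390887]), 'joint_torque': array([-5.10669415e-04, -5.82716596e+01,  2.93052578e+01,  6.99744388e+00,
        6.94673668e-03, -1.64726471e-04]), 'tcp_pos': array([0.27803836, 0.61456134, 0.24463506]), 'eef_rot': array([-8.99900606e+01, -9.54799178e-02, -1.14347325e+02]), 'contact_force': array([ 0.31120403, -0.8976107 ,  0.31978745]), 'moment': array([ 0.00909477, -0.04291098, -0.05482257]), 'gripper_width': 0.0874809095295941}
scene 51.472540843528456 252.4881607879579 190.81329110571832 [[0.8672665035039057, 0.497745544163101, -0.009908842812779123], [0.30082543152153063, -0.5398062788952289, -0.7862017813609755], [-0.3966772890524422, 0.6788656380544422, -0.6178904221777034]] [-0.45351072 -0.00605987  1.47417125]
top 47.89740472988747 256.19403549255185 188.363346396656 [[-0.017883757897068142, -0.9997787570912503, 0.011072852954572656], [-0.9934552390485137, 0.016518899444429976, -0.11302129873702907], [0.11281338223162628, -0.01302162932275925, -0.9935308641201045]] [0.03078938 0.48833319 1.23999135]
```

View pics/scene0.png

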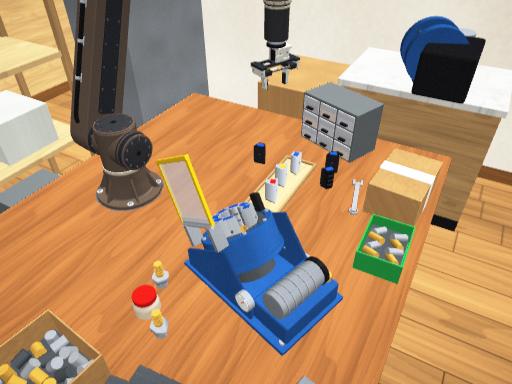

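View pics/top0.png

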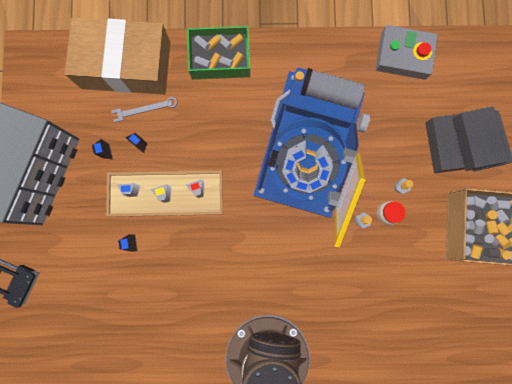

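```bash
python3 - <<'E'
import cv2
t=cv2.imread("pics/top0.png")
cv2.imwrite("pics/c1.png",cv2.resize(t[120:225,250:370],None,fx=5.5,fy=5.5,interpolation=cv2.INTER_CUBIC))
cv2.imwrite("pics/c2.png",cv2.resize(t[165:220,100:230],None,fx=6,fy=6,interpolation=cv2.INTER_CUBIC))
s=cv2.imread("pics/scene0.png")
cv2.imwrite("pics/c3.png",cv2.resize(s[140:240,150:320],None,fx=4.7,fy=4.7,interpolation=cv2.INTER_CUBIC))
E
```

```text
(no output)
```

View pics/c1.png

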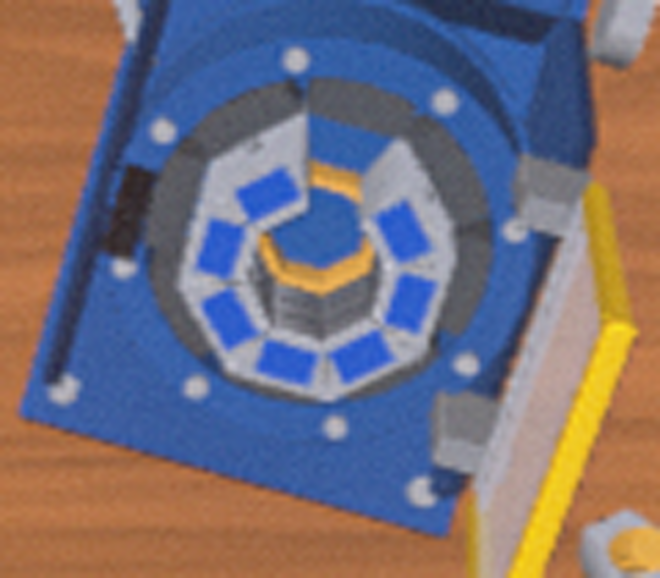

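View pics/c2.png

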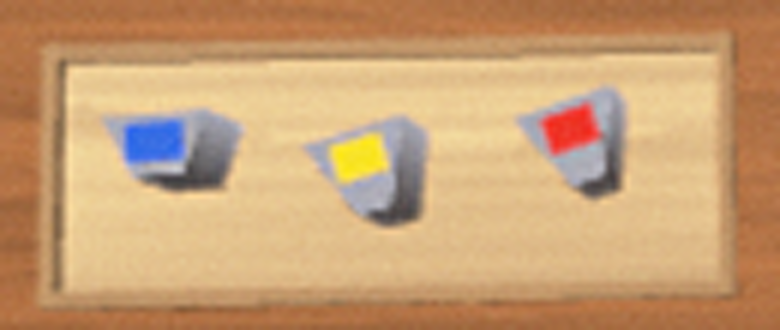

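View pics/c3.png

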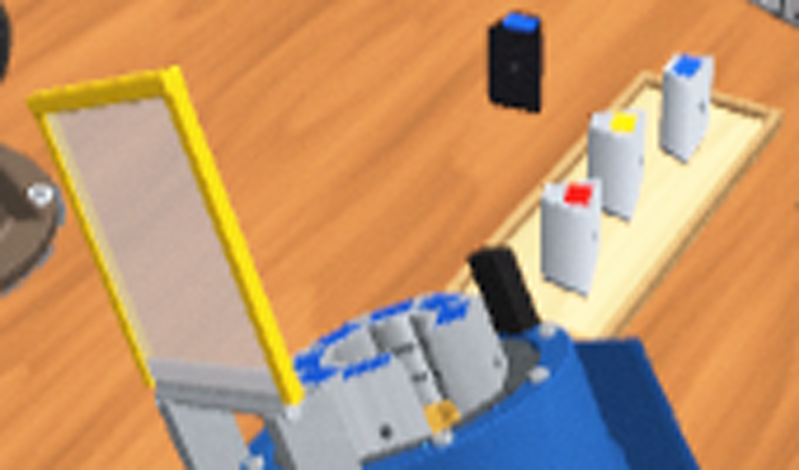

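```bash
cat > h.py <<'E'
import numpy as np,cv2
from scipy.optimize import least_squares
from scipy.spatial.transform import Rotation as Ro
def load(f): 
    d=np.load(f); return {k:d[k] for k in d.files}
def proj(c,X):
    X=np.atleast_2d(X);f=c["image"].shape[0]/2/np.tan(np.radians(float(c["vfov"]))/2)
    p=X@c["R"].T+c["t"];return np.c_[c["cx"]+f*p[:,0]/p[:,2],c["cy"]+f*p[:,1]/p[:,2]]
def atz(c,uv,z):
    f=c["image"].shape[0]/2/np.tan(np.radians(float(c["vfov"]))/2)
    d=np.array([(uv[0]-c["cx"])/f,(uv[1]-c["cy"])/f,1])@c["R"];o=-c["R"].T@c["t"]
    return o+d*(z-o[2])/d[2]
def gapR(yaw): return Ro.from_euler("z",yaw).as_matrix()@Ro.from_euler("y",-30,degrees=True).as_matrix()
E
python3 - <<'E'
from h import *
T=load("top0.npz");S=load("scene0.npz")
def blobs(c,lo,hi,box):
    hsv=cv2.cvtColor(c["image"],cv2.COLOR_RGB2HSV);m=cv2.inRange(hsv,lo,hi)
    n,l,st,ce=cv2.connectedComponentsWithStats(m)
    return [(ce[i].round(2).tolist(),int(st[i,4])) for i in range(1,n) if st[i,4]>5 and box[0]<ce[i][0]<box[2] and box[1]<ce[i][1]<box[3]]
for nm,lo,hi in(("blue",(105,150,190),(125,255,255)),("yel",(22,150,180),(32,255,255)),("red",(0,180,180),(8,255,255))):
    print(nm);print(blobs(T,lo,hi,(100,120,350,250)));print(blobs(S,lo,hi,(200,130,330,240)))
E
```

```text
blue
[([134.06, 138.83], 54), ([298.16, 154.93], 57), ([322.73, 161.84], 55), ([289.5, 164.5], 56), ([323.93, 174.35], 57), ([291.04, 177.45], 55), ([315.22, 184.36], 55), ([301.5, 185.39], 54), ([125.02, 188.12], 51), ([124.07, 243.57], 56)]
[([260.13, 144.13], 15), ([295.64, 153.79], 14), ([329.11, 168.17], 18), ([244.41, 205.1], 29), ([232.5, 205.88], 8), ([221.55, 210.55], 11), ([216.19, 217.72], 32), ([227.67, 217.4], 15), ([250.5, 231.5], 6)]
yel
[([159.25, 190.91], 44)]
[([282.2, 165.73], 15)]
red
[([194.47, 186.08], 38)]
[([272.31, 181.08], 13)]
```

```bash
python3 - <<'E'
from h import *
T=load("top0.npz");S=load("scene0.npz")
uv=np.array([(298.16,154.93),(289.5,164.5),(291.04,177.45),(301.5,185.39),(315.22,184.36),(323.93,174.35),(322.73,161.84)])
uvS=np.array([(295.64,153.79)])
def pts(p,rad):
    R=gapR(p[3]);a=np.radians(45*np.arange(1,8))
    L=np.c_[rad*np.cos(a)-.045,rad*np.sin(a),np.full(7,.08)]
    return L@R.T+p[:3]
def res(p): return (proj(T,pts(p,p[4]))-uv).ravel()
s=least_squares(res,[.55,-.1,.12,-.3,.045]);print(s.x,np.degrees(s.x[3]),s.cost);print(s.fun.reshape(-1,2).round(2))
J=s.jac;print(np.sqrt(np.diag(np.linalg.inv(J.T@J)))*.2)
print(proj(S,pts(s.x,s.x[4])).round(1))
for z in(.086,):
  print(atz(T,(125.02,188.12),z),atz(S,(295.64,153.79),z))
  print(atz(T,(159.25,190.9),z),atz(S,(282.2,165.7),z),atz(T,(194.5,186.1),z),atz(S,(272.3,181.1),z))
E
python3 - <<'E'
import cv2
s=cv2.imread("pics/scene0.png")
cv2.imwrite("pics/c4.png",cv2.resize(s[190:250,200:270],None,fx=10,fy=10,interpolation=cv2.INTER_CUBIC))
E
```

```text
[ 0.65587146 -0.18362539 -0.26669306 -0.29859595  0.06288664] -17.10828772289661 0.1208474994578877
[[ 0.   -0.26]
 [ 0.07  0.25]
 [ 0.05 -0.02]
 [ 0.09  0.04]
 [-0.15 -0.06]
 [-0.05  0.21]
 [-0.01 -0.16]]
[8.13499062e+03 6.90957246e+03 5.22486469e+04 4.76498612e-03
 2.18070774e+03]
[[262.2 320.2]
 [258.  313.3]
 [246.1 313.3]
 [233.  319.9]
 [225.7 329.6]
 [228.7 337.2]
 [241.2 337.7]]
[0.48891102 0.38862902 0.086     ] [0.48583041 0.39154826 0.086     ]
[0.47952885 0.29342706 0.086     ] [0.47690017 0.29669901 0.086     ] [0.49137772 0.19531998 0.086     ] [0.48870118 0.19735736 0.086     ]
```

View pics/c4.png

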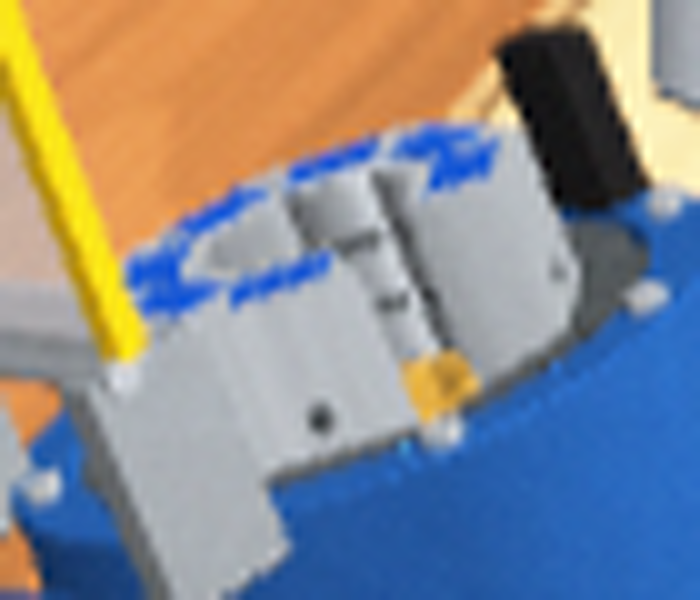

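```bash
cat >> h.py <<'E'
uvT=np.array([(298.16,154.93),(289.5,164.5),(291.04,177.45),(301.5,185.39),(315.22,184.36),(323.93,174.35),(322.73,161.84)])
uvS=np.array([(462,165),(437,140),(335,160),(222,210),(155,270),(180,297),(280,278)])/10+[199.5,189.5]
def pts(p,rad):
    R=gapR(p[3]);a=np.radians(45*np.arange(1,8))
    L=np.c_[rad*np.cos(a)-.045,rad*np.sin(a),np.full(7,.0803)]
    return L@R.T+p[:3]
E
python3 - <<'E'
from h import *
T=load("top0.npz");S=load("scene0.npz")
for rad in(None,.045,.044):
    f=lambda p:np.r_[(proj(T,pts(p,rad or p[4]))-uvT).ravel(),.5*(proj(S,pts(p,rad or p[4]))-uvS).ravel()]
    s=least_squares(f,[.55,-.1,.12,-.3,.045],x_scale=[.1,.1,.1,.1,.01]);print(s.x.round(4),np.degrees(s.x[3]),s.cost);print(s.fun.reshape(-1,2).round(2).tolist())
np.save("gap.npy",s.x)
p=s.x;R=gapR(p[3])
# overlay
for n,c in(("top",T),("scene",S)):
    im=c["image"][:,:,::-1].copy();im=cv2.resize(im,None,fx=6,fy=6,interpolation=cv2.INTER_CUBIC)
    def ln(L,col):
        q=((proj(c,np.array(L)@R.T+p[:3])+.5)*6).astype(int)
        cv2.polylines(im,[q.reshape(-1,1,2)],False,col,1,cv2.LINE_AA)
    for ap in(.03,.06):
        a=np.radians(22.5+45*np.arange(9));ra=ap/np.cos(np.pi/8)
        ln(np.c_[ra*np.cos(a)-.045,ra*np.sin(a),a*0+.08],(0,255,0))
    for z in(0,.08): ln([(-.015,-.0122,z),(-.015,.0122,z),(.015,.0247,z),(.015,-.0247,z),(-.015,-.0122,z)],(0,0,255))
    for rr,z in((.061,.036),(.085,.04),(.104,.04)):
        a=np.linspace(0,2*np.pi,60);ln(np.c_[rr*np.cos(a)-.045,rr*np.sin(a),a*0+z],(255,255,0))
    for j in(1.5,1.65,1.8):
        g=lambda x,d:(-.045+x,-.105+d*np.cos(j),.095+d*np.sin(j))
        ln([g(-.085,0),g(.085,0),g(.085,.186),g(-.085,.186),g(-.085,0)],(255,0,255))
    b=(240,120,365,255) if n=="top" else(145,145,270,255)
    cv2.imwrite(f"pics/ov_{n}.png",im[b[1]*6:b[3]*6,b[0]*6:b[2]*6][:600])
E
```

```text
[ 0.5919 -0.1291  0.1452 -0.2984  0.0457] -17.09712016294817 0.22626234806839265
[[-0.03, -0.29], [0.04, 0.21], [0.02, -0.06], [0.06, 0.0], [-0.18, -0.1], [-0.07, 0.17], [-0.04, -0.2], [0.09, 0.08], [-0.22, 0.11], [-0.13, 0.05], [-0.15, 0.07], [-0.08, -0.16], [-0.2, -0.07], [-0.0, -0.0]]
[ 0.5919 -0.1291  0.1453 -0.2987  0.045 ] -17.115107653632325 0.49052308004546696
[[0.1, -0.04], [0.29, 0.31], [0.25, -0.15], [0.13, -0.2], [-0.3, -0.28], [-0.33, 0.13], [-0.28, -0.05], [-0.04, 0.1], [-0.32, 0.14], [-0.16, 0.07], [-0.09, 0.05], [0.02, -0.22], [-0.11, -0.15], [0.0, -0.07]]
[ 0.5917 -0.1291  0.1455 -0.2992  0.045 ] -17.141220518015682 1.8260638324169607
[[0.3, 0.32], [0.66, 0.44], [0.58, -0.29], [0.23, -0.51], [-0.49, -0.56], [-0.71, 0.07], [-0.63, 0.17], [-0.23, 0.12], [-0.47, 0.19], [-0.2, 0.09], [-0.02, 0.02], [0.17, -0.31], [0.01, -0.28], [0.01, -0.18]]
```

View pics/ov_top.png

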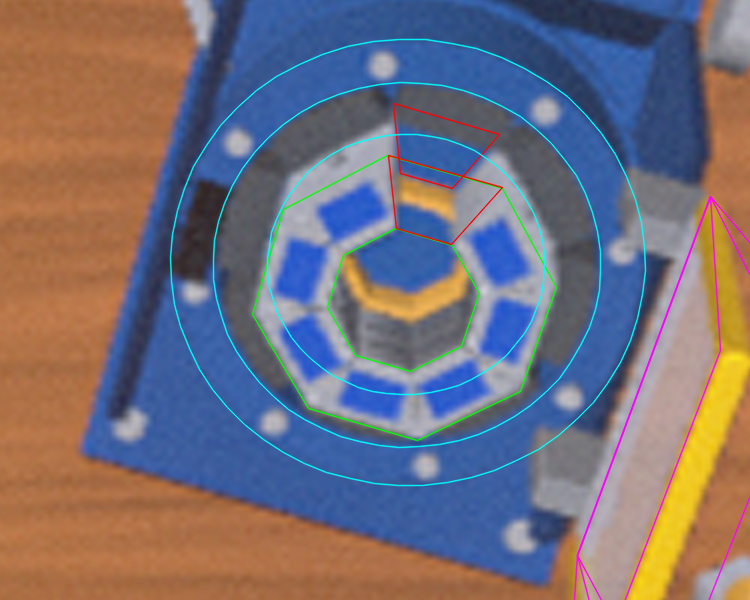

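View pics/ov_scene.png

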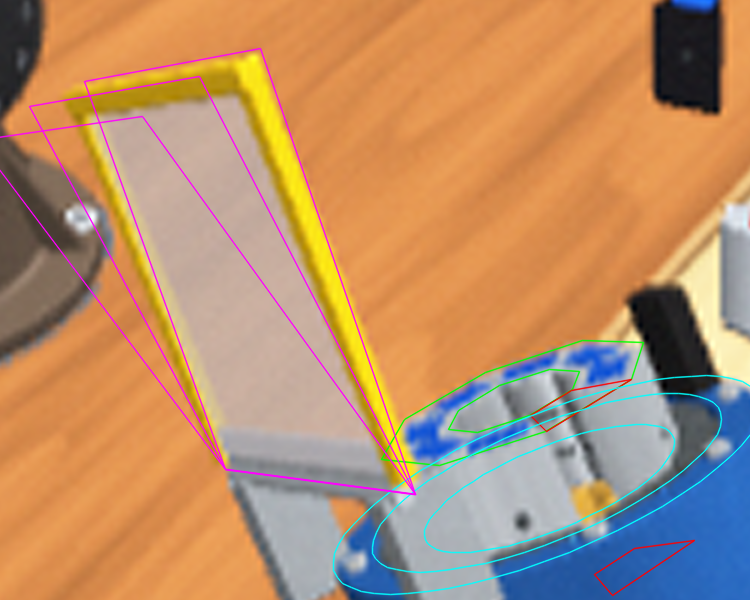

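```bash
cat >> h.py <<'E'
def dieov(c,fn,poses,b,k=8,h=.08):
    im=cv2.resize(c["image"][:,:,::-1],None,fx=k,fy=k,interpolation=cv2.INTER_CUBIC)
    for (R,t),col in poses:
        Q=[]
        for z in(0,h): Q.append(((proj(c,np.array([(-.015,-.0122,z),(-.015,.0122,z),(.015,.0247,z),(.015,-.0247,z)])@R.T+t)+.5)*k).astype(int))
        for q in Q: cv2.polylines(im,[q.reshape(-1,1,2)],True,col,1,cv2.LINE_AA)
        for i in range(4): cv2.line(im,tuple(map(int,Q[0][i])),tuple(map(int,Q[1][i])),col,1,cv2.LINE_AA)
    cv2.imwrite(fn,im[b[1]*k:b[3]*k,b[0]*k:b[2]*k])
def Rz(d): return Ro.from_euler("z",d,degrees=True).as_matrix()
def q(s):return Ro.from_euler("xyz",s["eef_rot"],degrees=True).as_matrix()
E
python3 - <<'E'
from h import *
T=load("top0.npz");S=load("scene0.npz")
P=[((Rz(6),np.array([.488,.389,.006])),(0,255,0))]
dieov(T,"pics/d_t.png",P,(105,170,160,205),12);dieov(S,"pics/d_s.png",P,(275,140,315,180),14)
E
```

```text
(no output)
```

View pics/d_t.png

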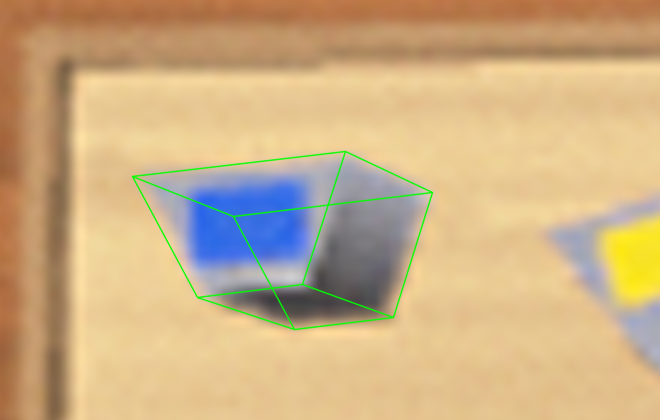

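View pics/d_s.png

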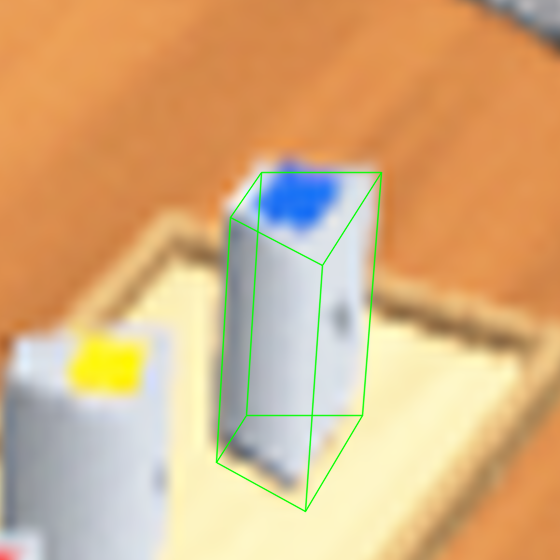

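Request:
jog_arm(
  steps=[
    [0,0.0147,-0.0046,0.0313,0],
    [0,0.0147,-0.0046,0.0313,0],
    [0,0.0147,-0.0046,0.0313,0],
    [0,0.0147,-0.0046,0.0313,0],
    [0,0.0147,-0.0046,0.0313,0],
    [0,0.0147,-0.0046,0.0313,0],
    [0,0.0147,-0.0046,0.0313,0],
    [0,0.0147,-0.0046,0.0313,0],
    [0,0.0147,-0.0046,0.0313,0],
    [0,0.0147,-0.0046,0.0313,0],
    [0,0.0147,-0.0046,0.0313,0],
    [0,0.0147,-0.0046,0.0313,0],
  ],
)

```text
time_s: 1.1
tcp_pos: [0.5484, 0.2979, 0.3007]
eef_rot: [-90.0, -0.0, -114.3]
contact_force: [1.1, 1.1, 0.2]
gripper_width: 0.0876
```

Request:
jog_arm(
  steps=[
    [0,-0.0209,0,0.0215,0],
    [0,-0.0209,0,0.0215,0],
    [0,-0.0209,0,0.0215,0],
    [0,-0.0209,0,0.0215,0],
    [0,-0.0209,0,0.0215,0],
    [0,-0.0209,0,0.0215,0],
    [0,-0.0209,0,0.0215,0],
  ],
)

```text
time_s: 1.68
tcp_pos: [0.7462, 0.3709, 0.3]
eef_rot: [-90.0, -0.0, -114.3]
contact_force: [1.8, 1.5, 0.8]
gripper_width: 0.0879
```

```bash
python3 -c "
from plant import r
s=r.get_state();print(s['joints'].round(2),s['tcp_pos'],s['eef_rot'])"
```

```text
[ 3.973e+01  3.543e+01  3.172e+01 -1.000e-02 -8.635e+01  2.593e+01] [0.74624467 0.3709402  0.2999551 ] [-9.00367566e+01 -4.61406507e-02 -1.14343651e+02]
```

Request:
jog_arm(
  steps=[
    [0,-0.0209,0,0.0215,0],
    [0,-0.0209,0,0.0215,0],
    [0,-0.0209,0,0.0215,0],
  ],
)

```text
time_s: 1.93
tcp_pos: [0.8307, 0.4014, 0.3003]
eef_rot: [-90.0, -0.0, -114.3]
contact_force: [1.4, 0.4, 0.4]
gripper_width: 0.0879
```

```bash
python3 -c "
from plant import r
s=r.get_state();print(s['joints'].round(2),s['tcp_pos'],s['eef_rot'])"
```

```text
[ 3.779e+01  4.728e+01  5.378e+01 -1.000e-02 -9.653e+01  2.788e+01] [0.8306591  0.40142242 0.30028468] [-9.00212647e+01 -2.54464384e-02 -1.14335086e+02]
```

Request:
jog_arm(
  steps=[
    [0,-0.0209,0,0.0215,0],
    [0,-0.0209,0,0.0215,0],
    [0,-0.0209,0,0.0215,0],
  ],
)

```text
time_s: 2.18
tcp_pos: [0.8846, 0.4168, 0.2718]
eef_rot: [-89.6, -0.2, -114.4]
contact_force: [0.1, 2.4, -7.4]
gripper_width: 0.0876
```

```bash
python3 -c "
from plant import r
s=r.get_state();print(s['joints'].round(2),s['tcp_pos'],s['eef_rot'])"
```

```text
[  36.69   57.58   71.06    0.42 -103.47   29.05] [0.88462065 0.41681705 0.27176367] [ -89.64056649   -0.18434591 -114.35583387]
```

Request:
jog_arm(
  steps=[
    [0,-0.0209,0,0.0215,0],
    [0,-0.0209,0,0.0215,0],
    [0,-0.0209,0,0.0215,0],
  ],
)

```text
time_s: 2.43
tcp_pos: [0.92, 0.4255, 0.2646]
eef_rot: [-86.4, 3.4, -114.2]
contact_force: [0.1, -0.3, -0.3]
gripper_width: 0.0876
```

```bash
python3 -c "
from plant import r
s=r.get_state();print(s['joints'].round(2),s['tcp_pos'],s['eef_rot'])"
```

```text
[ 36.27  58.56  71.62   1.51 -98.3   29.67] [0.92004104 0.42554537 0.26462227] [ -86.35204427    3.40968759 -114.23392644]
```

Request:
jog_arm(
  steps=[
    [0,-0.0209,0,0.0215,0],
    [0,-0.0209,0,0.0215,0],
    [0,-0.0209,0,0.0215,0],
  ],
)

```text
time_s: 2.68
tcp_pos: [0.9505, 0.4316, 0.2505]
eef_rot: [-83.7, 5.9, -114.0]
contact_force: [-0.5, -0.7, 0.5]
gripper_width: 0.0876
```

```bash
cat > st.py <<'E'
from plant import r
from h import *
s=r.get_state();R=q(s);a=R[:,1]
print(round(s["time_s"],2),"J",s["joints"].round(2),"P",s["tcp_pos"].round(4),"approach",a.round(3),"tilt",np.degrees(np.arccos(-a[2])).round(1),"az",np.degrees(np.arctan2(a[1],a[0])).round(1),"\nx",R[:,0].round(3),"z",R[:,2].round(3),"F",s["contact_force"].round(1),s["gripper_width"].round(4))
E
python3 st.py
```

```text
Traceback (most recent call last):
  File "st.py", line 4, in <module>
    print(round(s["time_s"],2),"J",s["joints"].round(2),"P",s["tcp_pos"].round(4),"approach",a.round(3),"tilt",np.degrees(np.arccos(-a[2])).round(1),"az",np.degrees(np.arctan2(a[1],a[0])).round(1),"\nx",R[:,0].round(3),"z",R[:,2].round(3),"F",s["contact_force"].round(1),s["gripper_width"].round(4))
                                                                                                                                                                                                                                                                               ^^^^^^^^^^^^^^^^^^^^^^^^
AttributeError: 'float' object has no attribute 'round'
```

```bash
sed -i 's/s\["gripper_width"\].round(4)/round(s["gripper_width"],4)/' st.py; python3 st.py
```

```text
2.68 J [ 35.87  59.74  71.61   2.5  -93.62  30.13] P [0.9505 0.4316 0.2505] approach [ 0.142  0.049 -0.989] tilt 8.6 az 19.0 
x [-0.405 -0.909 -0.103] z [ 0.903 -0.415  0.109] F [-0.5 -0.7  0.5] 0.0876
```

Request:
jog_arm(
  steps=[
    [0,-0.0252,-0.0194,0.0259,0],
    [0,-0.0252,-0.0194,0.0259,0],
    [0,-0.0252,-0.0194,0.0259,0],
    [0,-0.0252,-0.0194,0.0259,0],
  ],
)

```text
time_s: 3.02
tcp_pos: [0.973, 0.4315, 0.3131]
eef_rot: [-78.5, 10.6, -113.3]
contact_force: [0.5, 0.0, 0.7]
gripper_width: 0.0879
```

```bash
python3 st.py
```

```text
3.02 J [ 35.81  56.99  71.71   4.5  -89.75  30.4 ] P [0.973  0.4315 0.3131] approach [ 0.255  0.087 -0.963] tilt 15.6 az 18.9 
x [-0.388 -0.903 -0.184] z [ 0.886 -0.421  0.196] F [0.5 0.  0.7] 0.0879
```

```bash
cat > kin.py <<'E'
from h import *
D=[([82.167,20.590,.633,-.0187,-70.137,-16.508],[.27804,.61456,.24464],[-89.990,-.0955,-114.347]),
([39.73,35.43,31.72,-.01,-86.35,25.93],[.74624,.37094,.29996],[-90.037,-.046,-114.344]),
([37.79,47.28,53.78,-.01,-96.53,27.88],[.83066,.40142,.30028],[-90.021,-.025,-114.335]),
([36.69,57.58,71.06,.42,-103.47,29.05],[.88462,.41682,.27176],[-89.64,-.184,-114.356]),
([36.27,58.56,71.62,1.51,-98.3,29.67],[.92004,.42555,.26462],[-86.352,3.41,-114.234]),
([35.81,56.99,71.71,4.5,-89.75,30.4],[.973,.4315,.3131],[-78.5,10.6,-113.3])]
ry=lambda d:Ro.from_euler("y",d,degrees=True).as_matrix()
rx=lambda d:Ro.from_euler("x",d,degrees=True).as_matrix()
def fk(j,p,s4=1,s6=1):
    a1,h,L2,e,F,L,off=p
    R=Rz(j[0]);X=R@[a1,off,h]
    R=R@ry(j[1]);X=X+R@[0,0,L2]
    R=R@ry(-j[2])             # forearm along x when 0
    X=X+R@[F,0,e]
    R=R@rx(s4*j[3])@ry(-j[4])
    X=X+R@[L,0,0]
    A=R@rx(s6*j[5])     # approach = x of A
    return X,A
E
python3 - <<'E'
from kin import *
best=None
for s4 in(1,-1):
  for s6 in(1,-1):
    def res(p):
        o=[]
        for j,P,E in D:
            X,A=fk(j,p[:7],s4,s6);Rm=Ro.from_euler("xyz",E,degrees=True).as_matrix()
            T=A@Ro.from_euler("xyz",[p[7],0,0]).as_matrix()
            o+=list((X-P)*10)+list(T[:,0]-Rm[:,1])+list(T[:,1]-Rm[:,0])
        return o
    for g in(0,1.57,3.14,-1.57):
        s=least_squares(res,[.0,.4,.4,0,.4,.25,-.19,g])
        if best is None or s.cost<best[0]: best=(s.cost,s4,s6,s.x,s.fun)
print(best[0],best[1:3],best[3].round(4));print(np.array(best[4]).reshape(-1,9).round(3))
np.save("kin.npy",np.r_[best[3],best[1:3]])
E
```

```text
0.005765460844317674 (-1, -1) [ 0.0183  0.2295  0.5771 -0.0202  0.4606  0.3499 -0.1919 -1.5708]
[[ 0.001 -0.    -0.01   0.     0.    -0.    -0.     0.    -0.   ]
 [-0.001 -0.002 -0.001  0.    -0.     0.     0.    -0.     0.   ]
 [-0.003 -0.003  0.029 -0.     0.    -0.     0.    -0.    -0.   ]
 [-0.002 -0.002  0.05  -0.    -0.     0.    -0.     0.     0.   ]
 [-0.006 -0.002  0.018 -0.     0.    -0.    -0.     0.     0.   ]
 [ 0.011  0.009 -0.087  0.     0.     0.     0.     0.    -0.   ]]
```

```bash
cat >> kin.py <<'E'
def fk2(j,p):
    a1,h,L2,e,F,L,off,w=p
    R=Rz(j[0]);X=R@[a1,off,h]
    R=R@ry(j[1]);X=X+R@[0,0,L2]
    R=R@ry(-j[2]);X=X+R@[F,0,e]
    R=R@rx(-j[3])@ry(-j[4]);X=X+R@[L,0,w]
    R=R@rx(-j[5]);T=R@rx(-90)
    return X,np.c_[T[:,1],T[:,0],np.cross(T[:,1],T[:,0])]  # cols: tool x, y(approach), z
E
python3 - <<'E'
from kin import *
f=lambda p:np.array([(fk2(j,p)[0]-P) for j,P,E in D]).ravel()*1000
s=least_squares(f,[.02,.23,.57,-.02,.46,.35,-.19,.0],x_scale=.1);print(s.x.round(4));print(s.fun.reshape(-1,3).round(1))
np.save("kp.npy",s.x)
for j,P,E in D[-1:]:print(fk2(j,s.x)[1].round(3),Ro.from_euler("xyz",E,degrees=True).as_matrix().round(3))
E
```

```text
[-0.0487  0.1994  0.5965 -0.0041  0.4618  0.3516 -0.1918  0.0536]
[[ 0.   0.1 -0. ]
 [-0.1 -0.1 -0.2]
 [-0.2 -0.1  0.4]
 [ 0.1  0.  -0.5]
 [ 0.   0.1  0.4]
 [-0.   0.  -0.1]]
[[-0.389  0.255  0.886]
 [-0.903  0.087 -0.421]
 [-0.184 -0.963  0.196]] [[-0.389  0.254  0.886]
 [-0.903  0.087 -0.421]
 [-0.184 -0.963  0.196]]
```

```bash
cat >> kin.py <<'E'
KP=np.load("kp.npy")
LO=np.array([-176.03,-82.01,-58.28,-173.87,-174.79,-173.66]);HI=np.array([176.03,121.73,71.71,95.51,-.11,173.66])
def solve(j0,P,R,w):
    def f(j):
        X,T=fk2(j,KP);return np.r_[X-P,w*Ro.from_matrix(T@R.T).as_rotvec()]
    return least_squares(f,np.clip(j0,LO+1e-3,HI-1e-3),bounds=(LO,HI),x_scale=10).x
def row(j,R0P,d,turn=0,w=.3):
    P,R=R0P;P=P+R@np.array(d);R=R@Ro.from_euler("y",turn,degrees=True).as_matrix()
    j=solve(j,P,R,w);X,T=fk2(j,KP);return j,(X,T)
def tilt(T):
    a=T[:,1];return np.degrees(np.arccos(-a[2])),np.degrees(np.arctan2(a[1],a[0]))
E
python3 - <<'E'
from kin import *
j0=np.array([35.87,59.74,71.61,2.5,-93.62,30.13])
for w in(.05,.1,.2,.3,.5,1):
    j=j0;c=fk2(j,KP)
    for i in range(4): j,c=row(j,c,(-.0252,-.0194,.0259),0,w)
    print(w,j.round(2),c[0].round(4),np.round(tilt(c[1]),1))
E
```

```text
0.05 [ 35.45  57.13  71.71   6.93 -72.82  30.22] [1.0545 0.4678 0.367 ] [32.5 23. ]
0.1 [ 35.46  57.07  71.71   6.68 -74.15  30.29] [1.0485 0.4651 0.3628] [31.2 23. ]
0.2 [ 35.49  56.95  71.71   5.92 -78.15  30.46] [1.0301 0.4567 0.3498] [27.3 22.7]
0.3 [ 35.51  56.93  71.71   5.14 -82.27  30.58] [1.0104 0.4477 0.3358] [23.1 22.4]
0.5 [ 35.51  57.07  71.71   4.02 -88.06  30.66] [0.9814 0.4345 0.3155] [17.  21.7]
1 [ 35.48  57.39  71.71   2.98 -93.25  30.66] [0.9544 0.4222 0.2968] [11.5 20.3]
```

```bash
python3 - <<'E'
from kin import *
j0=np.array([35.81,56.99,71.71,4.5,-89.75,30.4]);X0,T0=fk2(j0,KP)
az=np.radians(18.9);h=np.array([np.cos(az),np.sin(az),0]);up=np.array([0,0,1.])
for name,tgt in(("high",np.array([.6,.3,.75])),("inner",np.array([.45,.25,.3])),("inlow",np.array([.45,.25,.2]))):
    j=solve(j0,tgt,T0,.5);X,T=fk2(j,KP);print(name,X.round(3),np.round(tilt(T),1),j.round(1))
    for phi in(60,90,120,135,150,180,225):
        u=h*np.cos(np.radians(phi))+up*np.sin(np.radians(phi));jj=j;c=(X,T);o=[]
        for i in range(14):
            jj,c=row(jj,c,c[1].T@u*.041,0,.5)
            if i%2: o.append((float(np.round(np.degrees(np.arctan2(c[1][:,1]@h,-c[1][2,1])),1)),float(c[0][2].round(2))))
        print(phi,o,c[0].round(2),jj.round(0))
E
```

```text
high [0.6  0.3  0.75] [15.6 18.9] [  47.6   19.8   63.2    8.6 -119.4   23.1]
60 [(19.0, 0.78), (23.2, 0.8), (27.5, 0.82), (31.8, 0.85), (36.2, 0.87), (40.6, 0.89), (45.0, 0.91)] [0.69 0.31 0.91] [  47.   19.   72.   17. -100.   29.]
90 [(18.3, 0.8), (22.0, 0.83), (25.7, 0.87), (29.5, 0.9), (33.4, 0.93), (37.4, 0.96), (41.5, 0.99)] [0.47 0.23 0.99] [  74.    4.   72.   37. -122.   23.]
120 [(16.8, 0.81), (19.0, 0.85), (21.4, 0.88), (24.0, 0.91), (26.7, 0.94), (27.5, 0.95), (28.3, 0.96)] [0.33 0.22 0.96] [ 136.   -6.   72.   93. -155.   20.]
135 [(15.9, 0.8), (17.1, 0.84), (18.6, 0.88), (20.3, 0.91), (21.3, 0.93), (20.3, 0.93), (19.7, 0.93)] [0.27 0.22 0.93] [ 146.   -6.   72.   96. -165.   14.]
150 [(15.6, 0.79), (15.6, 0.83), (15.7, 0.87), (16.4, 0.9), (16.2, 0.92), (13.6, 0.91), (11.0, 0.9)] [0.2  0.21 0.9 ] [ 139.   -6.   72.   57. -169.  -17.]
180 [(15.6, 0.75), (15.6, 0.75), (15.6, 0.75), (15.6, 0.75), (14.2, 0.75), (11.3, 0.75), (10.3, 0.75)] [0.09 0.18 0.75] [ 176.  -28.   27.   -2. -156. -113.]
225 [(15.6, 0.69), (15.6, 0.63), (15.6, 0.58), (15.6, 0.52), (15.6, 0.46), (15.6, 
[... 1710 characters left out ...]
, (13.0, 0.7)] [0.2  0.18 0.7 ] [ 144.  -32.   16.   17. -145.  -64.]
135 [(15.6, 0.26), (15.6, 0.32), (15.6, 0.37), (15.6, 0.43), (13.4, 0.49), (11.7, 0.55), (11.0, 0.6)] [0.1  0.18 0.6 ] [ 176.  -39.    1.   -0. -142. -111.]
150 [(15.6, 0.24), (15.6, 0.28), (15.6, 0.32), (13.8, 0.36), (11.8, 0.4), (11.0, 0.44), (10.4, 0.49)] [0.01 0.18 0.49] [ 176.  -37.  -16.   -2. -124. -112.]
180 [(15.6, 0.2), (15.6, 0.2), (15.5, 0.2), (12.7, 0.2), (11.4, 0.2), (10.7, 0.2), (10.1, 0.2)] [-0.06  0.18  0.2 ] [ 176.  -29.  -50.   -3.  -81. -111.]
225 [(15.6, 0.14), (15.6, 0.08), (13.7, 0.04), (11.7, -0.01), (10.9, -0.08), (9.1, -0.12), (7.7, -0.15)] [ 0.17  0.24 -0.15] [  97.   40.  -58.   96.   -9. -128.]
```

```bash
python3 - <<'E'
from kin import *
j0=np.array([35.81,56.99,71.71,4.5,-89.75,30.4]);X0,T0=fk2(j0,KP)
az=np.radians(18.9);h=np.array([np.cos(az),np.sin(az),0]);up=np.array([0,0,1.])
for tgt in((.45,.1,.25),(.45,.15,.2),(.5,.15,.2),(.42,.05,.2),(.45,.25,.2),(.4,.15,.3)):
    j=solve(j0,np.array(tgt),T0,.5);X,T=fk2(j,KP);print(X.round(3),np.round(tilt(T),1),j.round(1))
    for phi in(180,190,200,210,225):
        u=h*np.cos(np.radians(phi))+up*np.sin(np.radians(phi));jj=j;c=(X,T);o=[]
        for i in range(12):
            jj,c=row(jj,c,c[1].T@u*.03,0,.5)
            t=np.degrees(np.arctan2(c[1][:,1]@h,-c[1][2,1]))
            if i%2: o.append((float(np.round(t,1)),float(c[0][2].round(2))))
            if t<0 or c[0][2]<.04:break
        print(phi,o,c[0].round(2),jj.round(0),np.round(tilt(c[1]),1))
E
```

```text
[0.45 0.1  0.25] [15.6 18.9] [ 41.5  -9.4 -36.2   7.9 -49.   19.7]
180 [(15.6, 0.25), (15.6, 0.25), (15.6, 0.25), (12.9, 0.25), (10.4, 0.25), (8.5, 0.25)] [ 0.21 -0.04  0.25] [ 66. -51. -49.   3. -83.   1.] [ 9.6 46.5]
190 [(15.6, 0.24), (15.6, 0.23), (15.6, 0.22), (13.1, 0.21), (10.7, 0.2), (8.7, 0.19)] [ 0.22 -0.03  0.19] [ 67. -51. -57.   4. -75.  -1.] [ 9.7 44.6]
200 [(15.6, 0.23), (15.6, 0.21), (15.6, 0.19), (13.5, 0.17), (10.7, 0.17), (8.2, 0.17)] [ 0.23 -0.02  0.17] [ 76. -51. -58.   5. -76. -11.] [ 8.6 37.3]
210 [(15.6, 0.22), (15.6, 0.19), (15.5, 0.16), (13.1, 0.17), (10.6, 0.17), (7.9, 0.17)] [0.23 0.   0.17] [ 88. -52. -58.   7. -81. -23.] [ 7.9 23.7]
225 [(15.6, 0.21), (15.6, 0.17), (14.9, 0.13), (12.0, 0.12), (9.1, 0.11), (6.1, 0.09)] [0.31 0.03 0.09] [ 47. -10. -58.   5. -37.  14.] [ 6.1 16.7]
[0.45 0.15 0.2 ] [15.6 18.9] [ 47.3  -4.6 -39.4  11.1 -41.9  10.9]
180 [(15.6, 0.2), (15.6, 0.2), (15.6, 0.2), (12.9, 0.2), (9.8, 0.2), (6.6, 0.2)] [0.22 0.06 0.2 ] [102. -51. -54.   6. -85. -37.] [ 6.7 26.9]
190 [(15.6, 0.19), (15.6, 0.18), (15.6, 0.17), (13.0, 0.17), (9.8, 0.17)
[... 2977 characters left out ...]
(13.4, 0.3), (10.2, 0.3), (7.0, 0.3), (3.8, 0.3)] [0.19 0.1  0.3 ] [ 119.  -50.  -41.    4. -101.  -52.] [3.9 4.5]
190 [(15.6, 0.29), (15.6, 0.28), (13.6, 0.27), (10.5, 0.26), (7.3, 0.25), (4.2, 0.24)] [0.19 0.1  0.24] [118. -51. -49.   4. -94. -52.] [4.3 6.8]
200 [(15.6, 0.28), (15.6, 0.26), (14.1, 0.24), (11.1, 0.22), (8.2, 0.2), (5.2, 0.17)] [0.2  0.1  0.17] [117. -51. -57.   5. -85. -52.] [ 5.2 10.9]
210 [(15.6, 0.27), (15.6, 0.24), (14.9, 0.21), (12.2, 0.18), (9.3, 0.16), (6.4, 0.16)] [0.21 0.1  0.16] [120. -52. -58.   6. -86. -55.] [6.5 8.3]
225 [(15.6, 0.26), (15.6, 0.22), (15.6, 0.17), (13.5, 0.17), (10.9, 0.16), (8.4, 0.15)] [0.22 0.11 0.15] [136. -60. -58.   6. -98. -70.] [8.7 3.7]
```

```bash
python3 - <<'E'
from kin import *
j0=np.array([35.81,56.99,71.71,4.5,-89.75,30.4]);X0,T0=fk2(j0,KP)
up=np.array([0,0,1.]);res=[]
for x in(.38,.42,.46):
 for y in(0.02,.08,.14):
  for z in(.15,.2,.25):
   tgt=(x,y,z);js=solve(j0,np.array(tgt),T0,.5);Cs=fk2(js,KP)
   if abs(tilt(Cs[1])[0]-15.6)>.2: continue
   for paz in(10,20,30,40):
    az=np.radians(paz);h=np.array([np.cos(az),np.sin(az),0])
    for phi in(200,210,220,230):
        u=h*np.cos(np.radians(phi))+up*np.sin(np.radians(phi));jj=js;c=Cs
        for i in range(14):
            jj,c=row(jj,c,c[1].T@u*.03,0,.5)
            t=tilt(c[1])
            if c[0][2]<.055:break
            res.append((t[0],tgt,paz,phi,i+1,c[0].round(3).tolist(),jj.round(0).tolist(),t[1]))
res=[q for q in res if np.hypot(*q[5][:2])>.28]
res.sort(key=lambda a:a[0])
for q in res[:12]:print(q)
E
```

```text
(np.float64(0.29508474999052237), (0.38, 0.08, 0.15), 20, 220, 12, [0.297, 0.008, 0.071], [42.0, -5.0, -58.0, -0.0, -37.0, 24.0], np.float64(45.73457727116209))
(np.float64(1.1048364290397137), (0.46, 0.08, 0.15), 10, 210, 14, [0.279, 0.054, 0.087], [55.0, -10.0, -58.0, 2.0, -42.0, 9.0], np.float64(-52.90086794741867))
(np.float64(1.1988903535714646), (0.38, 0.08, 0.15), 20, 220, 13, [0.293, -0.0, 0.065], [40.0, -4.0, -58.0, -1.0, -37.0, 27.0], np.float64(-178.76203673401764))
(np.float64(1.4624735298009808), (0.42, 0.14, 0.2), 30, 220, 14, [0.303, 0.009, 0.072], [42.0, -5.0, -58.0, 2.0, -36.0, 22.0], np.float64(-2.206990788000415))
(np.float64(1.685362647059917), (0.38, 0.08, 0.15), 20, 220, 11, [0.301, 0.015, 0.077], [43.0, -6.0, -58.0, 1.0, -37.0, 21.0], np.float64(17.077945854450057))
(np.float64(1.7357611943211828), (0.42, 0.08, 0.2), 20, 220, 14, [0.282, -0.027, 0.089], [36.0, -10.0, -58.0, -2.0, -40.0, 31.0], np.float64(75.71885983436673))
(np.float64(1.748658688659445), (0.46, 0.14, 0.15), 30, 210, 14, [0.313, -0.024, 0.06], [34.0, -2.0, -58.0, 1.0, -32.0, 31.0], np.float64(22.194008538423578))
(np.float64(1.7890480389756902), (0.46, 0.08, 0.2), 10, 220, 14, [0.307, 0.057, 0.06], [50.0, -2.0, -58.0, 3.0, -33.0, 13.0], np.float64(-13.923067490101678))
(np.float64(1.8194653157476786), (0.42, 0.14, 0.15), 30, 210, 13, [0.286, 0.0, 0.096], [44.0, -12.0, -58.0, 2.0, -42.0, 20.0], np.float64(1.5837398928012798))
(np.float64(1.9949714484698655), (0.38, 0.08, 0.15), 10, 220, 12, [0.281, 0.083, 0.073], [59.0, -6.0, -58.0, 3.0, -39.0, 4.0], np.float64(-64.1986052693757))
(np.float64(2.023146801900517), (0.46, 0.08, 0.15), 10, 210, 13, [0.288, 0.055, 0.087], [54.0, -9.0, -58.0, 3.0, -40.0, 9.0], np.float64(-10.393096536792592))
(np.float64(2.0286241710857595), (0.38, 0.14, 0.2), 40, 220, 14, [0.286, -0.057, 0.085], [29.0, -9.0, -58.0, -1.0, -38.0, 38.0], np.float64(47.31704527424061))
```

Request:
jog_arm(
  steps=[
    [0,0.0289,-0.0012,-0.0205,0],
    [0,0.0289,-0.0012,-0.0205,0],
    [0,0.0289,-0.0012,-0.0205,0],
    [0,0.0289,-0.0012,-0.0205,0],
    [0,0.0289,-0.0012,-0.0205,0],
    [0,0.0289,-0.0012,-0.0205,0],
    [0,0.0289,-0.0012,-0.0205,0],
    [0,0.0289,-0.0012,-0.0205,0],
    [0,0.0289,-0.0012,-0.0205,0],
    [0,0.0289,-0.0012,-0.0205,0],
    [0,0.0289,-0.0012,-0.0205,0],
    [0,0.0289,-0.0012,-0.0205,0],
  ],
)

```text
time_s: 4.02
tcp_pos: [0.6406, 0.2357, 0.2238]
eef_rot: [-78.5, 10.7, -113.3]
contact_force: [0.6, 0.2, 1.0]
gripper_width: 0.0878
```

```bash
python3 st.py
```

```text
4.02 J [ 39.33  13.65 -16.91   7.59 -44.96  21.65] P [0.6406 0.2357 0.2238] approach [ 0.255  0.088 -0.963] tilt 15.7 az 19.1 
x [-0.388 -0.903 -0.185] z [ 0.886 -0.421  0.196] F [0.6 0.2 1. ] 0.0878
```

Request:
jog_arm(
  steps=[
    [0,0.032,-0.0011,-0.0224,0],
    [0,0.032,-0.0011,-0.0224,0],
    [0,0.032,-0.0011,-0.0224,0],
    [0,0.032,-0.0011,-0.0224,0],
    [0,0.032,-0.0011,-0.0224,0],
    [0,0.032,-0.0011,-0.0224,0],
    [0,0.032,-0.0011,-0.0224,0],
    [0,0.032,-0.0011,-0.0224,0],
  ],
)

```text
time_s: 4.68
tcp_pos: [0.3804, 0.0795, 0.1498]
eef_rot: [-78.6, 10.7, -113.3]
contact_force: [-0.7, 0.3, 1.3]
gripper_width: 0.0872
```

```bash
python3 st.py
```

```text
4.68 J [ 48.78 -13.42 -57.41  14.06 -33.12   5.95] P [0.3804 0.0795 0.1498] approach [ 0.254  0.089 -0.963] tilt 15.6 az 19.3 
x [-0.388 -0.903 -0.186] z [ 0.886 -0.421  0.195] F [-0.7  0.3  1.3] 0.0872
```

Request:
jog_arm(
  steps=[
    [0,0.0191,0.0124,-0.0196,0],
    [0,0.0191,0.0124,-0.0196,0],
    [0,0.0191,0.0124,-0.0196,0],
    [0,0.0191,0.0124,-0.0196,0],
  ],
)

```text
time_s: 5.02
tcp_pos: [0.3364, 0.0418, 0.1173]
eef_rot: [-83.5, 10.4, -113.3]
contact_force: [0.4, 0.7, 0.5]
gripper_width: 0.0878
```

```bash
python3 st.py
```

```text
5.02 J [ 44.09 -13.95 -58.14   3.63 -33.84  19.27] P [0.3364 0.0418 0.1173] approach [ 0.174  0.12  -0.977] tilt 12.2 az 34.5 
x [-0.388 -0.904 -0.18 ] z [ 0.905 -0.411  0.111] F [0.4 0.7 0.5] 0.0878
```

Request:
jog_arm(
  steps=[
    [0,0.0237,0.014,-0.012,0],
    [0,0.0237,0.014,-0.012,0],
    [0,0.0237,0.014,-0.012,0],
  ],
)

```text
time_s: 5.27
tcp_pos: [0.3098, -0.0133, 0.0778]
eef_rot: [-86.2, 10.9, -113.2]
contact_force: [0.5, -1.4, -0.7]
gripper_width: 0.0879
```

```bash
python3 st.py
```

```text
5.27 J [ 30.72  -9.43 -58.11  -6.56 -30.47  41.09] P [ 0.3098 -0.0133  0.0778] approach [ 0.134  0.147 -0.98 ] tilt 11.5 az 47.6 
x [-0.386 -0.903 -0.189] z [ 0.913 -0.404  0.064] F [ 0.5 -1.4 -0.7] 0.0879
```

```bash
cat > opt.py <<'E'
from kin import *
from plant import r
s=r.get_state();j0=s["joints"];T0=q(s);t0=tilt(T0)[0];print(t0)
up=np.array([0,0,1.]);res=[]
for x in(.34,.38,.42,.46):
 for y in(.06,.12,.18,.24):
  for z in(.15,.2):
   tgt=(x,y,z);js=solve(j0,np.array(tgt),T0,.5);Cs=fk2(js,KP)
   if abs(tilt(Cs[1])[0]-t0)>.2: continue
   for paz in(20,35,50,65):
    az=np.radians(paz);h=np.array([np.cos(az),np.sin(az),0])
    for phi in(200,210,220,230):
        u=h*np.cos(np.radians(phi))+up*np.sin(np.radians(phi));jj=js;c=Cs
        for i in range(12):
            jj,c=row(jj,c,c[1].T@u*.03,0,.5)
            t=tilt(c[1])
            if c[0][2]<.055:break
            res.append((round(t[0],2),tgt,paz,phi,i+1,c[0].round(3).tolist(),jj.round(0).tolist(),t[1].round(0)))
res=[q for q in res if np.hypot(*q[5][:2])>.28]
res.sort(key=lambda a:a[0])
for q in res[:12]:print(q)
E
python3 opt.py
```

```text
11.497074342801824
(np.float64(1.01), (0.34, 0.18, 0.15), 20, 220, 10, [0.239, 0.171, 0.071], [75.0, -5.0, -58.0, -2.0, -37.0, -7.0], np.float64(142.0))
(np.float64(1.04), (0.34, 0.18, 0.2), 20, 230, 11, [0.252, 0.174, 0.058], [73.0, -2.0, -58.0, -1.0, -33.0, -5.0], np.float64(121.0))
(np.float64(1.18), (0.42, 0.24, 0.15), 20, 210, 12, [0.226, 0.212, 0.06], [83.0, -2.0, -58.0, 2.0, -34.0, -18.0], np.float64(22.0))
(np.float64(1.46), (0.38, 0.24, 0.15), 20, 210, 12, [0.182, 0.226, 0.078], [94.0, -7.0, -58.0, 2.0, -40.0, -29.0], np.float64(-27.0))
(np.float64(1.66), (0.34, 0.18, 0.15), 20, 220, 9, [0.247, 0.169, 0.077], [74.0, -7.0, -58.0, -0.0, -37.0, -7.0], np.float64(82.0))
(np.float64(1.66), (0.38, 0.24, 0.2), 35, 220, 12, [0.263, 0.14, 0.072], [67.0, -5.0, -58.0, -2.0, -36.0, 1.0], np.float64(104.0))
(np.float64(1.72), (0.38, 0.24, 0.15), 35, 210, 11, [0.253, 0.134, 0.088], [69.0, -10.0, -58.0, -1.0, -40.0, -1.0], np.float64(98.0))
(np.float64(1.82), (0.38, 0.24, 0.2), 20, 220, 12, [0.208, 0.227, 0.064], [88.0, -4.0, -58.0, 3.0, -35.0, -24.0], np.float64(10.0))
(np.float64(1.85), (0.34, 0.18, 0.15), 20, 220, 11, [0.232, 0.173, 0.065], [76.0, -4.0, -58.0, -3.0, -37.0, -7.0], np.float64(-167.0))
(np.float64(1.96), (0.34, 0.18, 0.2), 20, 230, 10, [0.255, 0.171, 0.069], [72.0, -4.0, -58.0, -0.0, -34.0, -6.0], np.float64(75.0))
(np.float64(1.97), (0.38, 0.24, 0.15), 20, 210, 11, [0.197, 0.222, 0.08], [91.0, -8.0, -58.0, 3.0, -39.0, -27.0], np.float64(14.0))
(np.float64(2.21), (0.38, 0.18, 0.2), 20, 220, 11, [0.243, 0.144, 0.097], [72.0, -12.0, -58.0, -1.0, -42.0, -5.0], np.float64(91.0))
```

Request:
jog_arm(
  steps=[
    [0,-0.0348,-0.0091,-0.0038,0],
    [0,-0.0348,-0.0091,-0.0038,0],
    [0,-0.0348,-0.0091,-0.0038,0],
    [0,-0.0348,-0.0091,-0.0038,0],
    [0,-0.0348,-0.0091,-0.0038,0],
    [0,-0.0348,-0.0091,-0.0038,0],
    [0,-0.0348,-0.0091,-0.0038,0],
    [0,-0.0348,-0.0091,-0.0038,0],
    [0,0.0228,0.0144,-0.0131,0],
    [0,0.0228,0.0144,-0.0131,0],
    [0,0.0228,0.0144,-0.0131,0],
    [0,0.0228,0.0144,-0.0131,0],
  ],
)

```text
time_s: 6.27
tcp_pos: [0.3036, 0.1872, 0.121]
eef_rot: [-86.5, 10.8, -113.3]
contact_force: [-0.9, -0.1, -0.4]
gripper_width: 0.0877
```

```bash
python3 st.py
```

```text
6.27 J [ 68.61 -11.76 -57.28   6.86 -33.97  -7.61] P [0.3036 0.1872 0.121 ] approach [ 0.13   0.148 -0.98 ] tilt 11.4 az 48.8 
x [-0.389 -0.902 -0.188] z [ 0.912 -0.406  0.059] F [-0.9 -0.1 -0.4] 0.0877
```

Request:
jog_arm(
  steps=[
    [0,0.0228,0.0144,-0.0131,0],
    [0,0.0228,0.0144,-0.0131,0],
    [0,0.0228,0.0144,-0.0131,0],
  ],
)

```text
time_s: 6.52
tcp_pos: [0.2805, 0.1563, 0.0936]
eef_rot: [-90.1, 9.4, -113.2]
contact_force: [0.5, -1.2, -0.0]
gripper_width: 0.0877
```

```bash
python3 st.py; sed -i 's/(.34,.38,.42,.46)/[s["tcp_pos"][0]]/;s/(.06,.12,.18,.24)/[s["tcp_pos"][1]]/;s/(.15,.2):/[s["tcp_pos"][2]]:/;s/(20,35,50,65)/(0,20,40,60,80,100)/;s/(200,210,220,230)/(180,195,210,225)/' opt.py; python3 opt.py
```

```text
6.52 J [ 65.43 -10.82 -58.14  -0.49 -33.28   1.72] P [0.2805 0.1563 0.0936] approach [ 0.064  0.15  -0.987] tilt 9.4 az 67.1 
x [-0.389 -0.907 -0.163] z [ 0.919 -0.394 -0.001] F [ 0.5 -1.2 -0. ] 0.0877
9.401879776441504
```

```bash
python3 - <<'E'
from kin import *
tests=[([48.78,-13.42,-57.41,14.06,-33.12,5.95],(.0191,.0124,-.0196),4),([44.09,-13.95,-58.14,3.63,-33.84,19.27],(.0237,.014,-.012),3),([68.61,-11.76,-57.28,6.86,-33.97,-7.61],(.0228,.0144,-.0131),3)]
print("actual (.174,.12)(.3364,.0418,.1173) | (.134,.147)(.3098,-.0133,.0778) | (.064,.15)(.2805,.1563,.0936)")
for w in(.1,.2,.3,.5,.8):
    for j,d,n in tests:
        c=fk2(j,KP)
        for i in range(n): j,c=row(j,c,d,0,w)
        print(w,c[1][:,1].round(3),c[0].round(4),j.round(1))
E
```

```text
actual (.174,.12)(.3364,.0418,.1173) | (.134,.147)(.3098,-.0133,.0778) | (.064,.15)(.2805,.1563,.0936)
0.1 [-0.072 -0.014 -0.997] [0.2681 0.0245 0.0711] [ 47.   -6.  -58.3  -3.8 -41.2  21.6]
0.1 [-0.053  0.087 -0.995] [ 0.2773 -0.009   0.0732] [ 34.2  -5.7 -58.3  -9.6 -37.5  40.2]
0.1 [-0.068 -0.011 -0.998] [0.2395 0.1341 0.0697] [ 68.8  -5.4 -58.3  -5.4 -39.3   2. ]
0.2 [ 0.011  0.009 -1.   ] [0.2877 0.0273 0.0842] [ 47.2  -8.8 -58.3   0.2 -39.7  18.4]
0.2 [ 0.003  0.093 -0.996] [ 0.2901 -0.0098  0.0829] [ 34.1  -7.5 -58.3  -7.3 -36.3  38.3]
0.2 [-0.018  0.027 -0.999] [0.2522 0.141  0.0801] [ 68.8  -7.5 -58.3  -2.4 -38.2  -0.4]
0.3 [ 0.083  0.03  -0.996] [0.3047 0.0299 0.0965] [ 47.2 -10.9 -58.3   3.7 -38.2  15.6]
0.3 [ 0.052  0.1   -0.994] [ 0.3013 -0.0105  0.0918] [ 34.   -9.1 -58.3  -5.3 -35.2  36.7]
0.3 [ 0.026  0.062 -0.998] [0.2631 0.1469 0.0897] [ 68.9  -9.3 -58.3   0.2 -37.2  -2.6]
0.5 [ 0.166  0.057 -0.985] [0.3246 0.0331 0.1117] [ 47.  -13.1 -58.3   8.  -36.2  12.6]
0.5 [ 0.111  0.109 -0.988] [ 0.3143 -0.0112  0.103 ] [ 33.7 -10.8 -58.3  -3.  -33.8  34.9]
0.5 [ 0.076  0.103 -0.992] [0.2757 0.1539 0.1015] [ 68.8 -11.2 -58.3   3.3 -35.9  -5. ]
0.8 [ 0.214  0.074 -0.974] [0.3363 0.0352 0.1209] [ 46.7 -14.2 -58.3  10.6 -34.8  10.8]
0.8 [ 0.145  0.114 -0.983] [ 0.3219 -0.0117  0.1098] [ 33.6 -11.8 -58.3  -1.6 -32.9  33.9]
0.8 [ 0.105  0.127 -0.986] [0.2829 0.158  0.1086] [ 68.7 -12.3 -58.3   5.2 -35.1  -6.3]
```

```bash
cat > sim2.py <<'E'
from kin import *
def jac(j):
    X,T=fk2(j,KP);J=np.zeros((6,6));e=1e-3
    for i in range(6):
        jj=np.array(j,float);jj[i]+=e;X2,T2=fk2(jj,KP)
        J[:3,i]=(X2-X)/np.radians(e);J[3:,i]=Ro.from_matrix(T2@T.T).as_rotvec()/np.radians(e)
    return X,T,J
def solve2(j,P,R,n,lam,w,mar):
    j=np.array(j,float)
    W=np.diag([1]*3+[w]*3)
    for k in range(n):
        X,T,J=jac(j);er=np.r_[P-X,Ro.from_matrix(R@T.T).as_rotvec()]
        if np.abs(er).max()<1e-5:break
        A=W@J;dq=A.T@np.linalg.solve(A@A.T+lam*np.eye(6),W@er)
        j=np.clip(j+np.degrees(dq),LO+mar,HI-mar)
    return j
def row2(j,c,d,turn=0,n=20,lam=1e-3,w=1,mar=0):
    P,R=c;P=P+R@np.array(d);R=R@Ro.from_euler("y",turn,degrees=True).as_matrix()
    j=solve2(j,P,R,n,lam,w,mar);return j,fk2(j,KP)
tests=[([48.78,-13.42,-57.41,14.06,-33.12,5.95],(.0191,.0124,-.0196),4,(.174,.12),(.3364,.0418,.1173)),
([44.09,-13.95,-58.14,3.63,-33.84,19.27],(.0237,.014,-.012),3,(.134,.147),(.3098,-.0133,.0778)),
([68.61,-11.76,-57.28,6.86,-33.97,-7.61],(.0228,.0144,-.0131),3,(.064,.15),(.2805,.1563,.0936)),
([35.87,59.74,71.61,2.5,-93.62,30.13],(-.0252,-.0194,.0259),4,(.255,.087),(.973,.4315,.3131))]
E
python3 - <<'E'
from sim2 import *
out=[]
for n in(1,2,4,10,30,100):
  for lam in(1e-6,1e-4,1e-3,1e-2,5e-2):
    for w in(.1,.3,1):
      e=[]
      for j,d,m,a,P in tests:
        c=fk2(j,KP)
        for i in range(m): j,c=row2(j,c,d,0,n,lam,w)
        e.append((np.round(c[1][:2,1]-a,3).tolist(),np.round(c[0]-P,3).tolist()))
      out.append((sum(np.linalg.norm(x[0])+np.linalg.norm(x[1]) for x in e),n,lam,w,e))
out.sort(key=lambda x:x[0])
for o in out[:6]:print(o)
E
```

```text
(np.float64(0.345281105896312), 1, 0.05, 0.1, [([0.018, -0.035], [-0.004, 0.033, -0.006]), ([0.006, -0.053], [0.011, 0.046, 0.032]), ([0.013, -0.037], [-0.011, 0.02, 0.005]), ([0.04, 0.018], [0.035, 0.008, -0.042])])
(np.float64(0.42945598973318433), 1, 0.01, 0.1, [([0.044, 0.039], [-0.001, 0.061, 0.009]), ([0.042, -0.013], [0.021, 0.059, 0.041]), ([0.015, 0.023], [-0.016, 0.044, 0.015]), ([0.027, -0.004], [0.04, 0.008, -0.076])])
(np.float64(0.47841460811105024), 2, 0.05, 0.1, [([-0.013, -0.04], [-0.014, 0.039, -0.01]), ([-0.015, -0.068], [0.006, 0.043, 0.027]), ([-0.008, -0.049], [-0.02, 0.024, 0.001]), ([0.12, 0.057], [0.055, 0.02, -0.009])])
(np.float64(0.49917292884103026), 1, 0.05, 0.3, [([0.08, 0.037], [0.01, 0.046, 0.015]), ([0.068, 0.005], [0.025, 0.058, 0.05]), ([0.044, 0.037], [-0.002, 0.036, 0.021]), ([-0.04, -0.028], [0.01, -0.003, -0.064])])
(np.float64(0.5417930275604568), 2, 0.01, 0.1, [([0.043, 0.059], [-0.003, 0.07, 0.012]), ([0.05, -0.002], [0.024, 0.063, 0.042]), ([0.011, 0.041], [-0.019, 0.052, 0.017]), ([0.093, 0.03], [0.054, 0.018, -0.041])])
(np.float64(0.5439747916900106), 2, 0.05, 0.3, [([0.087, 0.066], [0.011, 0.06, 0.02]), ([0.08, 0.019], [0.029, 0.062, 0.053]), ([0.042, 0.063], [-0.006, 0.048, 0.025]), ([-0.007, -0.015], [0.018, 0.002, -0.052])])
```

Request:
jog_arm(
  steps=[
    [0,-0.0262,-0.0125,-0.0247,0],
    [0,-0.0262,-0.0125,-0.0247,0],
    [0,-0.0262,-0.0125,-0.0247,0],
    [0,-0.0262,-0.0125,-0.0247,0],
    [0,-0.0262,-0.0125,-0.0247,0],
    [0,-0.0262,-0.0125,-0.0247,0],
    [0,0.0085,-0.0014,-0.0383,0],
    [0,0.0085,-0.0014,-0.0383,0],
    [0,0.0085,-0.0014,-0.0383,0],
    [0,0.0085,-0.0014,-0.0383,0],
    [0,0.0085,-0.0014,-0.0383,0],
    [0,0.0085,-0.0014,-0.0383,0],
  ],
)

```text
time_s: 7.52
tcp_pos: [-0.0329, 0.3896, 0.1934]
eef_rot: [-90.4, 9.2, -113.4]
contact_force: [0.8, 1.4, 0.3]
gripper_width: 0.0876
```

```bash
python3 st.py
```

```text
7.52 J [132.66 -10.94 -46.63  10.65 -50.65 -72.51] P [-0.0329  0.3896  0.1934] approach [ 0.056  0.15  -0.987] tilt 9.2 az 69.3 
x [-0.392 -0.906 -0.16 ] z [ 0.918 -0.396 -0.007] F [0.8 1.4 0.3] 0.0876
```

Request:
jog_arm(
  steps=[
    [0,0.0223,0.0158,0.0124,0],
    [0,0.0223,0.0158,0.0124,0],
    [0,0.0223,0.0158,0.0124,0],
    [0,0.0223,0.0158,0.0124,0],
    [0,0.0223,0.0158,0.0124,0],
    [0,0.0223,0.0158,0.0124,0],
  ],
)

```text
time_s: 8.02
tcp_pos: [-0.0149, 0.29, 0.1284]
eef_rot: [-89.6, 4.7, -113.4]
contact_force: [0.4, -1.1, -0.5]
gripper_width: 0.0878
```

```bash
python3 st.py
```

```text
8.02 J [142.15 -17.45 -58.14   6.21 -48.66 -79.6 ] P [-0.0149  0.29    0.1284] approach [ 0.039  0.073 -0.997] tilt 4.7 az 62.0 
x [-0.395 -0.915 -0.082] z [ 0.918 -0.397  0.007] F [ 0.4 -1.1 -0.5] 0.0878
```

Request:
jog_arm(
  steps=[
    [0,0.0148,0.0249,0.0079,0],
    [0,0.0148,0.0249,0.0079,0],
  ],
)

```text
time_s: 8.18
tcp_pos: [-0.0131, 0.2863, 0.1049]
eef_rot: [-89.4, 2.1, -113.4]
contact_force: [-1.0, 0.3, 0.2]
gripper_width: 0.0876
```

```bash
python3 st.py
```

```text
8.18 J [138.35 -12.96 -58.13   3.12 -44.76 -73.94] P [-0.0131  0.2863  0.1049] approach [ 0.024  0.03  -0.999] tilt 2.2 az 51.3 
x [-0.396 -0.917 -0.037] z [ 0.918 -0.397  0.01 ] F [-1.   0.3  0.2] 0.0876
```

Request:
jog_arm(
  steps=[
    [0,0.0148,0.0249,0.0079,0],
  ],
)

```text
time_s: 8.27
tcp_pos: [-0.0118, 0.2838, 0.0919]
eef_rot: [-89.2, 0.8, -113.4]
contact_force: [0.3, -0.4, 0.7]
gripper_width: 0.0874
```

```bash
python3 st.py
```

```text
8.27 J [136.55 -10.44 -58.13   1.44 -42.78 -71.04] P [-0.0118  0.2838  0.0919] approach [ 0.018  0.007 -1.   ] tilt 1.1 az 21.2 
x [-0.397 -0.918 -0.013] z [ 0.917 -0.398  0.013] F [ 0.3 -0.4  0.7] 0.0874
```

Request:
jog_arm(
  steps=[
    [0,0,-0.016,0,6.16],
    [0,0,-0.016,0,6.16],
    [0,0,-0.016,0,6.16],
    [0,0,-0.016,0,6.16],
    [0,0,-0.016,0,6.16],
    [0,0,-0.016,0,6.16],
    [0,0,-0.016,0,6.16],
    [0,0,-0.016,0,6.16],
    [0,0,-0.016,0,6.16],
    [0,0,-0.016,0,6.16],
  ],
)

```text
time_s: 9.1
tcp_pos: [-0.0143, 0.2825, 0.253]
eef_rot: [-90.3, 1.1, -175.4]
contact_force: [-0.8, 1.0, -0.8]
gripper_width: 0.0874
```

```bash
python3 st.py
```

```text
9.1 J [ 137.37  -23.16  -41.18    1.08  -72.55 -133.1 ] P [-0.0143  0.2825  0.253 ] approach [ 0.019  0.007 -1.   ] tilt 1.2 az 18.6 
x [-0.997 -0.08  -0.02 ] z [ 0.08  -0.997 -0.005] F [-0.8  1.  -0.8] 0.0874
```

Request:
jog_arm(
  steps=[
    [0,-0.039,0.0008,-0.0051,0],
    [0,-0.039,0.0008,-0.0051,0],
    [0,-0.039,0.0008,-0.0051,0],
    [0,-0.039,0.0008,-0.0051,0],
    [0,-0.039,0.0008,-0.0051,0],
    [0,-0.039,0.0008,-0.0051,0],
    [0,-0.039,0.0008,-0.0051,0],
    [0,-0.039,0.0008,-0.0051,0],
    [0,-0.039,0.0008,-0.0051,0],
    [0,-0.039,0.0008,-0.0051,0],
    [0,-0.039,0.0008,-0.0051,0],
    [0,-0.039,0.0008,-0.0051,0],
  ],
)

```text
time_s: 10.1
tcp_pos: [0.4316, 0.3804, 0.2546]
eef_rot: [-90.2, 1.6, -175.1]
contact_force: [-1.2, 1.4, 1.1]
gripper_width: 0.0878
```

```bash
python3 st.py
```

```text
10.1 J [ 61.65  10.05 -13.02   1.3  -65.9  -57.29] P [0.4316 0.3804 0.2546] approach [ 0.027  0.006 -1.   ] tilt 1.6 az 12.9 
x [-0.996 -0.085 -0.027] z [ 0.085 -0.996 -0.004] F [-1.2  1.4  1.1] 0.0878
```

Request:
jog_arm(
  steps=[
    [0,-0.0278,0.0008,-0.0022,0],
    [0,-0.0278,0.0008,-0.0022,0],
    [0,0,0,0,0],
    [0,0,0.03,0,0],
    [0,0,0.03,0,0],
    [0,0,0.01,0,0],
  ],
)

```text
time_s: 10.6
tcp_pos: [0.4846, 0.3882, 0.18]
eef_rot: [-90.0, 1.3, -175.2]
contact_force: [-1.4, -0.8, -0.7]
gripper_width: 0.0875
```

```bash
python3 st.py; cat > cap.py <<'E'
import sys
from plant import r
from h import *
def cap(tag):
    o={}
    for n in("scene","top"):
        c=r.capture(n);np.savez(f"{n}_{tag}.npz",**{k:np.array(v) for k,v in c.items()});o[n]=load(f"{n}_{tag}.npz")
    return o
E
python3 - <<'E'
from cap import *
o=cap("a")
for n,b in(("top",(60,140,200,250)),("scene",(230,100,370,205))):
    im=o[n]["image"][b[1]:b[3],b[0]:b[2],::-1];cv2.imwrite(f"pics/a_{n}.png",cv2.resize(im,None,fx=5,fy=5,interpolation=cv2.INTER_CUBIC))
E
```

```text
10.6 J [ 57.32  17.69 -12.98   1.22 -58.57 -53.11] P [0.4846 0.3882 0.18  ] approach [ 0.023  0.001 -1.   ] tilt 1.3 az 3.7 
x [-0.996 -0.084 -0.023] z [ 0.084 -0.996  0.   ] F [-1.4 -0.8 -0.7] 0.0875
```

View pics/a_top.png

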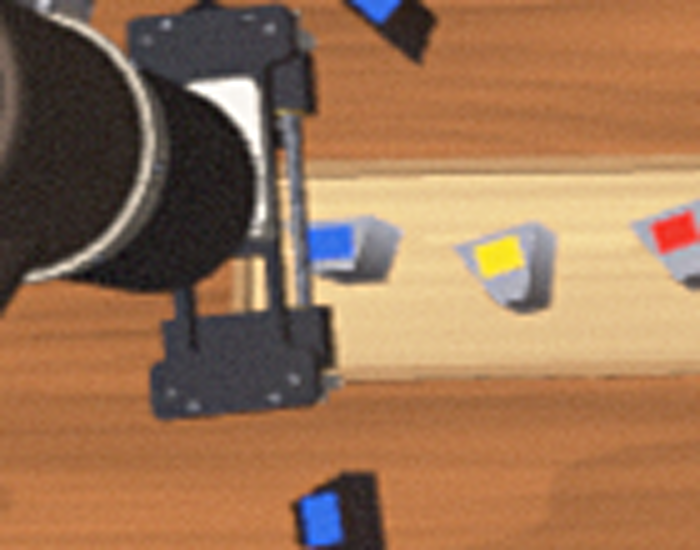

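View pics/a_scene.png

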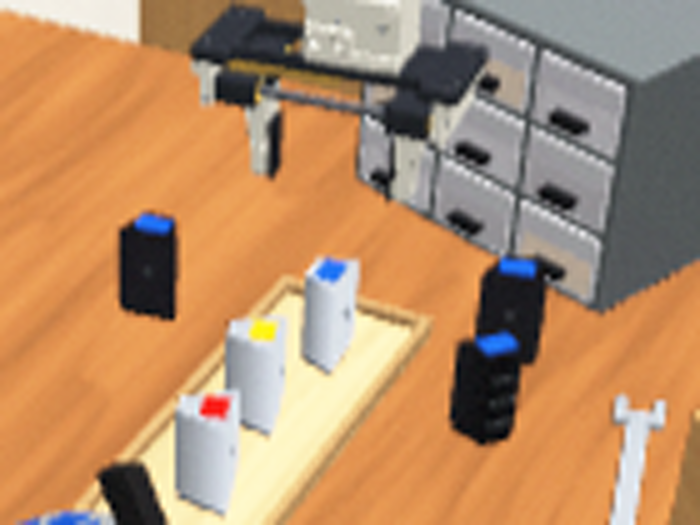

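Request:
jog_arm(
  steps=[
    [0,-0.001,0.03,-0.0004,0],
    [0,-0.001,0.03,-0.0004,0],
    [0,0,0.03,0,0],
    [0,0,0.022,0,0],
    [0,0,0,0,0],
  ],
)

```text
time_s: 11.12
tcp_pos: [0.4891, 0.3896, 0.068]
eef_rot: [-89.8, 1.2, -175.1]
contact_force: [-0.8, -0.2, -1.3]
gripper_width: 0.0875
```

```bash
python3 st.py
```

```text
11.12 J [ 57.04  24.75 -19.2    1.5  -45.43 -53.19] P [0.4891 0.3896 0.068 ] approach [ 0.022 -0.001 -1.   ] tilt 1.2 az -2.7 
x [-0.996 -0.085 -0.021] z [ 0.085 -0.996  0.003] F [-0.8 -0.2 -1.3] 0.0875
```

Close with a firm grip.

Request:
jog_arm(
  steps=[
    [0.5,0.0015,0,0,0],
    [0.8,0,0,0,0],
    [1,0,0,0,0],
    [1,0,0,0,0],
    [1,0,0,0,0],
    [1,0,0,0,0],
    [1,0,0,0,0],
    [1,0,0,0,0],
  ],
  squeeze=50,
)

```text
time_s: 11.78
tcp_pos: [0.4886, 0.3903, 0.07]
eef_rot: [-90.0, 1.4, -175.1]
contact_force: [-0.3, -0.6, -0.5]
gripper_width: 0.0399
```

```bash
python3 st.py
```

```text
11.78 J [ 57.13  24.52 -19.28   1.53 -45.39 -53.31] P [0.4886 0.3903 0.07  ] approach [ 0.024  0.002 -1.   ] tilt 1.4 az 4.1 
x [-0.996 -0.085 -0.024] z [ 0.085 -0.996  0.   ] F [-0.3 -0.6 -0.5] 0.0399
```

Request:
jog_arm(
  steps=[
    [1,0,0,0,0],
    [1,0,0,0,0],
    [1,0,0,0,0],
    [1,0,0,0,0],
  ],
)

```text
time_s: 12.12
tcp_pos: [0.4881, 0.39, 0.0697]
eef_rot: [-89.9, 1.3, -175.1]
contact_force: [-4.5, -0.1, 2.9]
gripper_width: 0.0301
```

```bash
python3 st.py
```

```text
12.12 J [ 57.15  24.53 -19.3    1.5  -45.42 -53.31] P [0.4881 0.39   0.0697] approach [ 0.023  0.001 -1.   ] tilt 1.3 az 2.2 
x [-0.996 -0.085 -0.023] z [ 0.085 -0.996  0.001] F [-4.5 -0.1  2.9] 0.0301
```

Request:
jog_arm(
  steps=[
    [1,0,-0.01,0,0],
    [1,0,-0.03,0,3.67],
    [1,0,-0.04,0,3.67],
    [1,0,-0.04,0,3.67],
    [1,0,-0.04,0,3.67],
    [1,0,-0.04,0,3.67],
    [1,0,-0.04,0,3.65],
    [1,0,-0.02,0,0],
  ],
)

```text
time_s: 12.78
tcp_pos: [0.4832, 0.39, 0.3354]
eef_rot: [-90.8, 1.4, 162.7]
contact_force: [1.3, 0.7, -5.7]
gripper_width: 0.0294
```

```bash
python3 st.py
```

```text
12.78 J [ 57.61  12.18   0.16   1.2  -76.87 -75.21] P [0.4832 0.39   0.3354] approach [ 0.028  0.005 -1.   ] tilt 1.6 az 11.2 
x [-0.954  0.298 -0.025] z [-0.298 -0.955 -0.013] F [ 1.3  0.7 -5.7] 0.0294
```

Request:
jog_arm(
  steps=[
    [1,-0.0288,-0.0012,0.0257,0],
    [1,-0.0288,-0.0012,0.0257,0],
    [1,-0.0288,-0.0012,0.0257,0],
    [1,-0.0288,-0.0012,0.0257,0],
    [1,-0.0288,-0.0012,0.0257,0],
    [1,-0.0288,-0.0012,0.0257,0],
    [1,-0.0288,-0.0012,0.0257,0],
    [1,-0.0288,-0.0012,0.0257,0],
    [1,-0.0288,-0.0012,0.0257,0],
    [1,-0.0288,-0.0012,0.0257,0],
    [1,-0.0288,-0.0012,0.0257,0],
    [1,-0.0288,-0.0012,0.0257,0],
  ],
)

```text
time_s: 13.78
tcp_pos: [0.7216, -0.0085, 0.3481]
eef_rot: [-90.4, 1.1, 162.9]
contact_force: [1.1, 0.5, -7.2]
gripper_width: 0.03
```

Request:
jog_arm(
  steps=[
    [1,-0.0288,-0.0012,0.0257,0],
    [1,-0.0288,-0.0012,0.0257,0],
    [1,-0.0288,-0.0012,0.0257,0],
    [1,-0.0288,-0.0012,0.0257,0],
  ],
)

```text
time_s: 14.12
tcp_pos: [0.8014, -0.1406, 0.3542]
eef_rot: [-90.5, 1.1, 162.9]
contact_force: [0.8, 1.2, -6.3]
gripper_width: 0.0297
```

```bash
python3 st.py
```

```text
14.12 J [ 3.670e+00  3.210e+01  3.270e+01 -4.000e-02 -8.940e+01 -2.079e+01] P [ 0.8014 -0.1406  0.3542] approach [ 0.021  0.002 -1.   ] tilt 1.2 az 5.7 
x [-0.955  0.294 -0.019] z [-0.294 -0.956 -0.008] F [ 0.8  1.2 -6.3] 0.0297
```

Request:
jog_arm(
  steps=[
    [1,-0.033,-0.024,0,0],
    [1,-0.033,-0.024,0,0],
    [1,-0.033,-0.024,0,0],
    [1,-0.033,-0.024,0,0],
    [1,-0.033,-0.024,0,0],
    [1,-0.033,-0.024,0,0],
  ],
)

```text
time_s: 14.62
tcp_pos: [0.9019, -0.1766, 0.4338]
eef_rot: [-90.3, 4.6, 162.9]
contact_force: [-0.2, 0.1, -7.8]
gripper_width: 0.0298
```

```bash
python3 st.py
```

```text
14.62 J [   1.45   47.8    71.3     1.29 -109.02  -18.1 ] P [ 0.9019 -0.1766  0.4338] approach [ 0.078 -0.019 -0.997] tilt 4.6 az -13.8 
x [-0.953  0.294 -0.081] z [-0.294 -0.956 -0.005] F [-0.2  0.1 -7.8] 0.0298
```

Request:
jog_arm(
  steps=[
    [1,-0.036,-0.02,0,0],
    [1,-0.036,-0.02,0,0],
    [1,-0.036,-0.02,0,0],
    [1,-0.036,-0.02,0,0],
    [1,-0.036,-0.018,0,0],
    [1,-0.036,-0.016,0,0],
  ],
)

```text
time_s: 15.12
tcp_pos: [0.9381, -0.2034, 0.4887]
eef_rot: [-90.3, 15.7, 162.8]
contact_force: [-0.3, -0.4, -7.2]
gripper_width: 0.0301
```

```bash
python3 st.py
```

```text
15.12 J [   0.98   45.8    71.69    4.6  -100.83  -16.71] P [ 0.9381 -0.2034  0.4887] approach [ 0.26  -0.074 -0.963] tilt 15.7 az -16.0 
x [-0.92   0.285 -0.27 ] z [-0.295 -0.956 -0.006] F [-0.3 -0.4 -7.2] 0.0301
```

Request:
jog_arm(
  steps=[
    [1,-0.037,-0.015,0.001,0],
    [1,-0.037,-0.015,0.001,0],
    [1,-0.038,-0.013,0.001,0],
    [1,-0.038,-0.012,0.001,0],
    [1,-0.038,-0.012,0.001,0],
  ],
)

```text
time_s: 15.53
tcp_pos: [0.9713, -0.228, 0.5212]
eef_rot: [-90.0, 23.8, 162.8]
contact_force: [0.1, 0.6, -7.1]
gripper_width: 0.0299
```

```bash
python3 st.py
```

```text
15.53 J [  0.35  45.21  71.62   6.99 -93.59 -15.75] P [ 0.9713 -0.228   0.5212] approach [ 0.385 -0.119 -0.915] tilt 23.8 az -17.2 
x [-0.874  0.271 -0.403] z [-0.296 -0.955 -0.   ] F [ 0.1  0.6 -7.1] 0.0299
```

6.2° more: about 3.5 rows.

Request:
jog_arm(
  steps=[
    [1,-0.038,-0.011,0,0],
    [1,-0.038,-0.011,0,0],
    [1,-0.038,-0.01,0,0],
  ],
)

```text
time_s: 15.78
tcp_pos: [0.9899, -0.238, 0.5463]
eef_rot: [-89.8, 28.8, 162.8]
contact_force: [0.7, -0.1, -7.4]
gripper_width: 0.0298
```

```bash
python3 st.py
```

```text
15.78 J [  0.28  44.75  71.63   8.52 -89.29 -15.58] P [ 0.9899 -0.238   0.5463] approach [ 0.459 -0.146 -0.876] tilt 28.8 az -17.6 
x [-0.837  0.26  -0.481] z [-0.298 -0.955  0.003] F [ 0.7 -0.1 -7.4] 0.0298
```

Request:
jog_arm(
  steps=[
    [1,-0.022,-0.006,0,0],
    [1,0,0,0,0],
  ],
)

```text
time_s: 15.95
tcp_pos: [0.9924, -0.2396, 0.5536]
eef_rot: [-89.8, 29.8, 162.7]
contact_force: [-0.8, -0.2, -7.9]
gripper_width: 0.0297
```

```bash
python3 st.py; python3 - <<'E'
from cap import *
o=cap("b")
im=o["scene"]["image"][:,:,::-1];cv2.imwrite("pics/b_scene.png",im)
E
```

```text
15.95 J [  0.29  44.56  71.7    8.82 -88.54 -15.58] P [ 0.9924 -0.2396  0.5536] approach [ 0.474 -0.151 -0.867] tilt 29.8 az -17.7 
x [-0.828  0.257 -0.497] z [-0.298 -0.954  0.003] F [-0.8 -0.2 -7.9] 0.0297
```

View pics/b_scene.png

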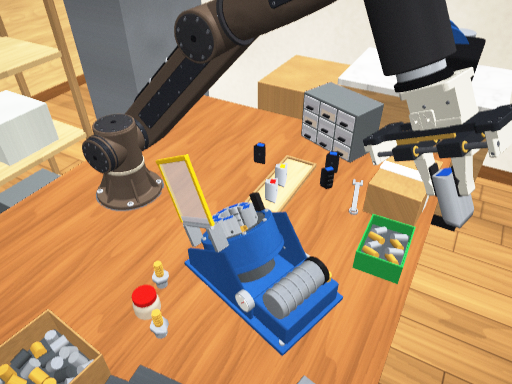

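Request:
jog_arm(
  steps=[
    [1,0.0375,-0.0017,0.0009,0],
    [1,0.0375,-0.0017,0.0009,0],
    [1,0.0375,-0.0017,0.0009,0],
    [1,0.0375,-0.0017,0.0009,0],
    [1,0.0375,-0.0017,0.0009,0],
    [1,0.0375,-0.0017,0.0009,0],
    [1,0.0375,-0.0017,0.0009,0],
    [1,0.0375,-0.0017,0.0009,0],
    [1,0.0375,-0.0017,0.0009,0],
    [1,0.0375,-0.0017,0.0009,0],
    [1,0.0375,-0.0017,0.0009,0],
    [1,0.0375,-0.0017,0.0009,0],
  ],
)

```text
time_s: 17.05
tcp_pos: [0.6407, -0.1391, 0.3666]
eef_rot: [-89.8, 29.7, 162.7]
contact_force: [1.2, 0.4, -6.3]
gripper_width: 0.0297
```

```bash
python3 st.py
```

```text
17.05 J [ 11.69  -0.78 -24.38  21.29 -42.03 -41.89] P [ 0.6407 -0.1391  0.3666] approach [ 0.471 -0.151 -0.869] tilt 29.7 az -17.7 
x [-0.83   0.259 -0.495] z [-0.299 -0.954  0.003] F [ 1.2  0.4 -6.3] 0.0297
```

Request:
jog_arm(
  steps=[
    [1,0.0385,-0.0015,0.0013,0],
    [1,0.0385,-0.0015,0.0013,0],
    [1,0.0385,-0.0015,0.0013,0],
    [1,0.0385,-0.0015,0.0013,0],
    [1,0,0,0,0],
    [1,0,0,0,0],
  ],
)

```text
time_s: 17.55
tcp_pos: [0.5074, -0.1042, 0.2948]
eef_rot: [-89.7, 29.6, 162.8]
contact_force: [1.5, 0.8, -6.0]
gripper_width: 0.0298
```

```bash
python3 st.py;  python3 - <<'E'
from cap import *
o=cap("c")
p=np.load("gap.npy");R=gapR(p[3])
s=r.get_state();T=q(s)
Rd=np.c_[-T[:,0],-np.cross(T[:,0],-T[:,1])*-1,-T[:,1]]
Rd[:,1]=np.cross(Rd[:,2],Rd[:,0])
td=s["tcp_pos"]-Rd[:,2]*.0637
print("die in gap frame",(R.T@(td-p[:3])).round(4));print((R.T@Rd).round(3))
np.savez("held.npz",Rd=Rd,td=td)
P=[((Rd,td),(0,255,0)),((R,p[:3]),(0,0,255))]
dieov(o["top"],"pics/c_t.png",P,(260,110,370,205),7);dieov(o["scene"],"pics/c_s.png",P,(180,130,290,250),6)
E
```

```text
17.55 J [ 20.25 -13.4  -47.4   31.13 -36.05 -59.77] P [ 0.5074 -0.1042  0.2948] approach [ 0.47  -0.151 -0.87 ] tilt 29.6 az -17.8 
x [-0.831  0.258 -0.494] z [-0.298 -0.954  0.004] F [ 1.5  0.8 -6. ] 0.0298
die in gap frame [0.0029 0.0008 0.1106]
[[ 1.     0.002  0.003]
 [-0.002  1.     0.004]
 [-0.003 -0.004  1.   ]]
```

View pics/c_t.png

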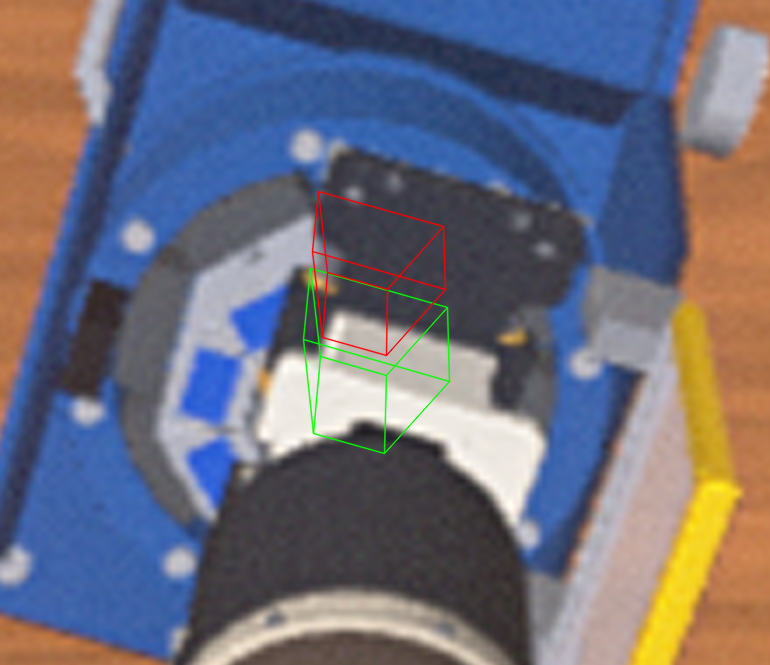

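View pics/c_s.png

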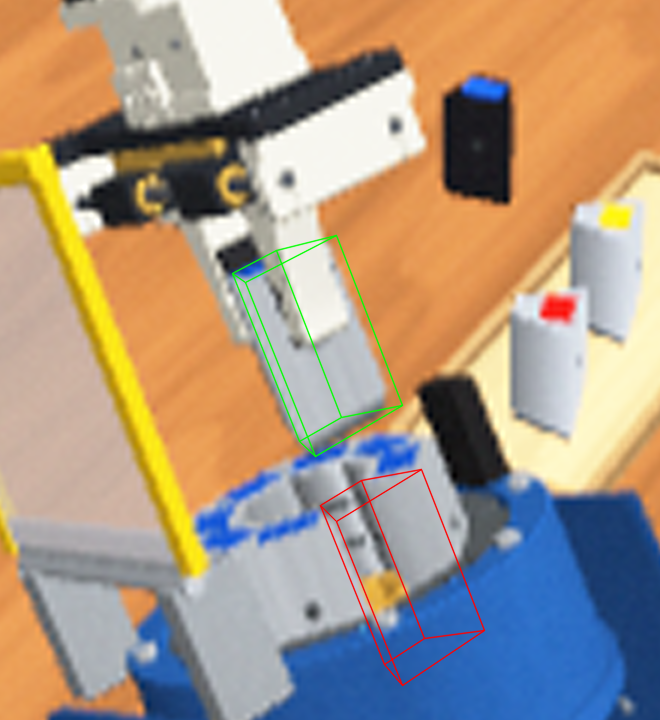

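```bash
python3 - <<'E'
from h import *
o=load("scene_c.npz");d=np.load("held.npz");p=np.load("gap.npy")
im=o["image"][:,:,::-1];b=(210,160,265,245)
cv2.imwrite("pics/c_raw.png",cv2.resize(im[b[1]:b[3],b[0]:b[2]],None,fx=7,fy=7,interpolation=cv2.INTER_CUBIC))
dieov(o,"pics/c_ov.png",[((d["Rd"],d["td"]),(0,255,0)),((gapR(p[3]),p[:3]),(0,0,255))],b,7)
a=cv2.imread("pics/c_raw.png");c=cv2.imread("pics/c_ov.png");cv2.imwrite("pics/c_two.png",np.hstack([a,c]))
E
```

```text
(no output)
```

View pics/c_two.png

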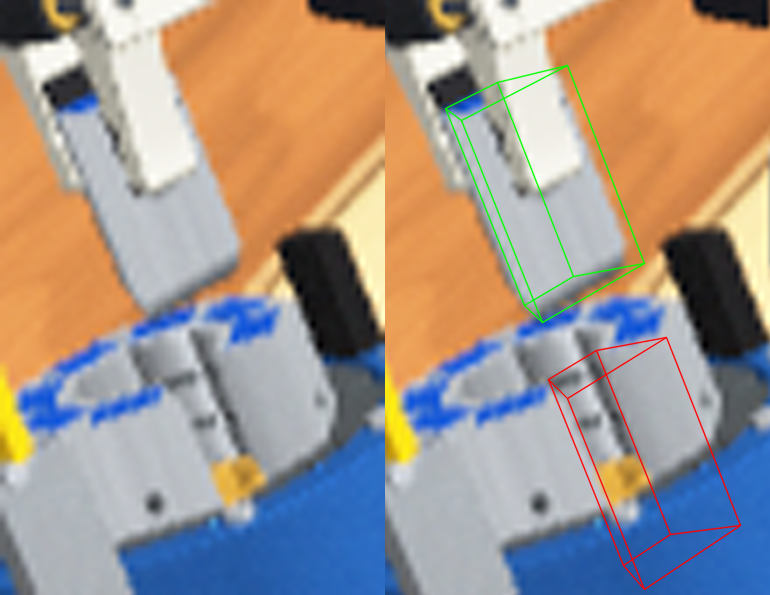

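Request:
jog_arm(
  steps=[
    [1,0.0015,0.01,0.0004,0],
    [1,0.0014,0.01,0.0004,0],
    [1,0,0.008,0,0],
    [1,0,0,0,0],
  ],
)

```text
time_s: 17.98
tcp_pos: [0.5224, -0.1082, 0.2701]
eef_rot: [-89.7, 29.6, 162.7]
contact_force: [-0.1, -1.0, -7.0]
gripper_width: 0.03
```

```bash
cat > look.py <<'E'
import sys
from cap import *
def look(tag,off=.0637,img=True):
    p=np.load("gap.npy");R=gapR(p[3])
    s=r.get_state();T=q(s)
    Rd=np.c_[-T[:,0],np.cross(-T[:,1],-T[:,0]),-T[:,1]]
    td=s["tcp_pos"]-Rd[:,2]*off
    print(round(s["time_s"],2),"die in gap",(R.T@(td-p[:3])*1000).round(1),"rot",np.degrees(Ro.from_matrix(R.T@Rd).as_rotvec()).round(2),"F gap",(R.T@s["contact_force"]).round(1),"M",(R.T@s["moment"]).round(2),round(s["gripper_width"],4))
    if img:
        o=cap(tag);c=o["scene"];b=(205,165,275,245)
        im=cv2.resize(c["image"][b[1]:b[3],b[0]:b[2],::-1],None,fx=7,fy=7,interpolation=cv2.INTER_CUBIC)
        cv2.imwrite(f"pics/{tag}.png",im)
if __name__=="__main__": look(sys.argv[1],img=len(sys.argv)<3)
E
python3 look.py e
```

```text
17.98 die in gap [-0.9 -0.9 80.4] rot [-0.37  0.39 -0.16] F gap [-3.3 -1.  -6.2] M [-0.05  3.02 -0.08] 0.03
```

View pics/e.png

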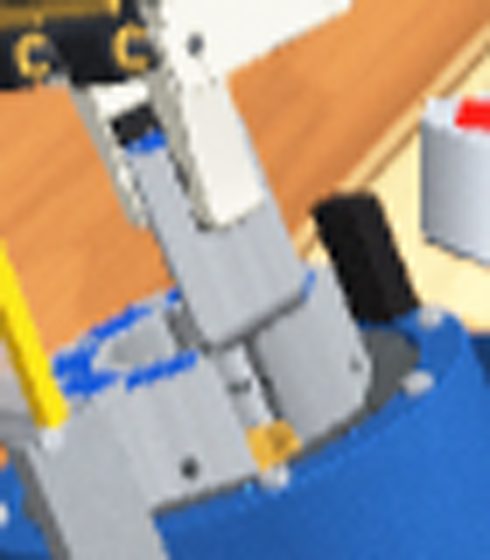

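```bash
python3 - <<'E'
from h import *
o=load("scene_e.npz");p=np.load("gap.npy");R=gapR(p[3])
P=[]
for k in(1,7,6):
    a=45*k;Rk=R@Rz(a);ax=p[:3]+R@[-.045,0,0];P.append(((Rk,ax+Rk@[.045,0,0]),(0,255,255)))
P.append(((R,p[:3]+R@[-.0009,-.0009,.0804]),(0,255,0)))
b=(205,165,275,245);dieov(o,"pics/e_ov.png",P,b,7)
im=cv2.imread("pics/e.png");cv2.imwrite("pics/e2.png",np.hstack([im[:,100:],cv2.imread("pics/e_ov.png")[:,100:]]))
E
```

```text
(no output)
```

View pics/e2.png

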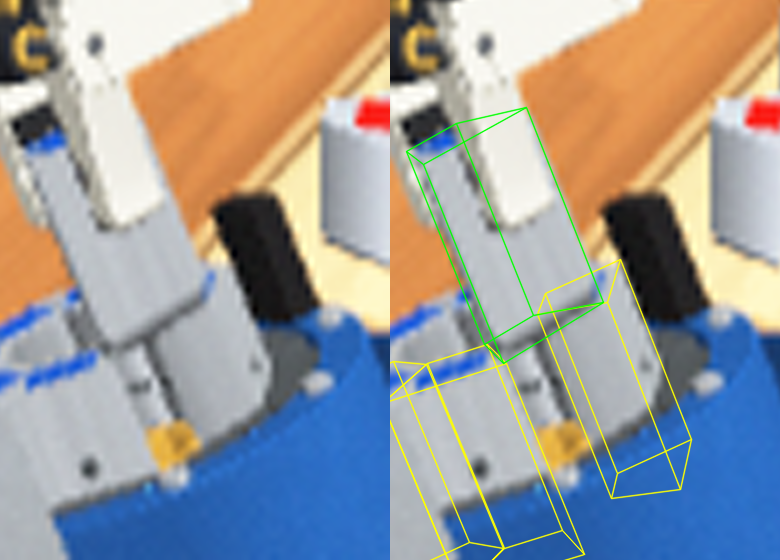

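Request:
jog_arm(
  steps=[
    [1,-0.0008,0.003,-0.0008,0],
    [1,0,0.005,0,0],
    [1,0,0.005,0,0],
    [1,0,0,0,0],
  ],
)

```text
time_s: 18.42
tcp_pos: [0.5285, -0.1095, 0.2589]
eef_rot: [-89.7, 29.6, 162.7]
contact_force: [-1.4, -1.1, -6.9]
gripper_width: 0.03
```

```bash
python3 look.py f
```

```text
18.42 die in gap [-1.  -0.3 67.6] rot [-0.36  0.39 -0.12] F gap [-4.3 -1.5 -5.4] M [ 0.02  3.06 -0.08] 0.03
```

View pics/f.png

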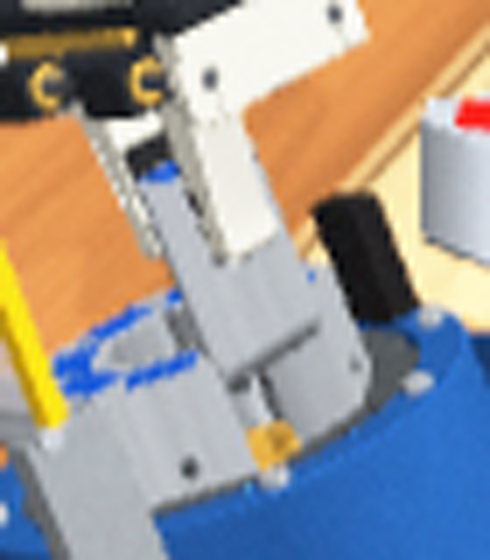

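Request:
jog_arm(
  steps=[
    [1,-0.0003,0.005,0,0],
    [1,-0.0003,0.006,0,0],
    [1,0,0.006,0,0],
    [1,0,0.005,0,0],
    [1,0,0,0,0],
  ],
)

```text
time_s: 18.93
tcp_pos: [0.5391, -0.1133, 0.2394]
eef_rot: [-89.7, 29.6, 162.7]
contact_force: [-0.2, -0.8, -7.2]
gripper_width: 0.0296
```

```bash
python3 look.py g
```

```text
18.93 die in gap [-1.1 -0.8 45.1] rot [-0.4   0.45 -0.12] F gap [-3.5 -0.8 -6.2] M [-0.    3.02 -0.13] 0.0296
```

View pics/g.png

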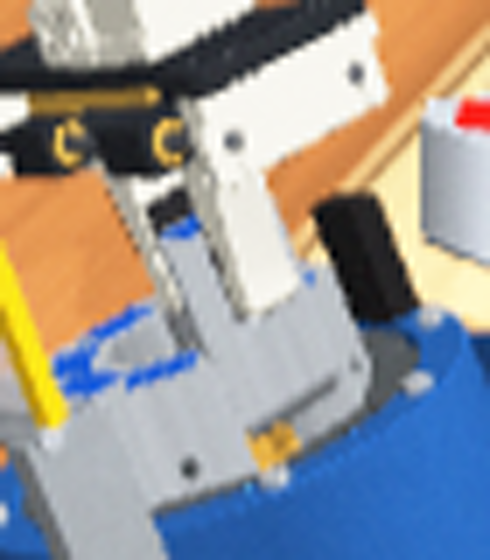

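Request:
jog_arm(
  steps=[
    [1,-0.0004,0.004,-0.0004,0],
    [1,-0.0004,0.004,0,0],
    [1,0,0.004,0,0],
    [1,0,0.004,0,0],
    [1,0,0,0,0],
  ],
)

```text
time_s: 19.45
tcp_pos: [0.5476, -0.1153, 0.2264]
eef_rot: [-89.7, 29.6, 162.7]
contact_force: [0.8, 0.3, -7.2]
gripper_width: 0.0298
```

```bash
python3 look.py g n
```

```text
19.45 die in gap [-0.  -0.2 29.5] rot [-0.37  0.4  -0.11] F gap [-3.   0.5 -6.6] M [ 0.03  2.96 -0.07] 0.0298
```

Request:
jog_arm(
  steps=[
    [1,0,0.003,0,0],
    [1,0,0.003,0,0],
    [1,0,0.003,0,0],
    [1,0,0,0,0],
  ],
)

```text
time_s: 19.78
tcp_pos: [0.5516, -0.1166, 0.2187]
eef_rot: [-89.7, 29.6, 162.7]
contact_force: [-1.6, 1.9, -9.2]
gripper_width: 0.0299
```

```bash
python3 look.py g n
```

```text
19.78 die in gap [-0.3 -0.3 20.7] rot [-0.36  0.41 -0.11] F gap [-6.4  1.4 -6.9] M [0.48 4.32 0.01] 0.0299
```

Request:
jog_arm(
  steps=[
    [1,0.0005,0.003,0,0],
    [1,0,0.003,0,0],
    [1,0,0.003,0,0],
    [1,0,0,0,0],
  ],
)

```text
time_s: 20.12
tcp_pos: [0.5558, -0.1177, 0.2109]
eef_rot: [-89.7, 29.6, 162.7]
contact_force: [-2.3, 1.3, -9.4]
gripper_width: 0.0299
```

```bash
python3 look.py g n
```

```text
20.12 die in gap [-0.3 -0.  11.8] rot [-0.33  0.37 -0.1 ] F gap [-6.9  0.6 -6.9] M [ 0.66  4.39 -0.  ] 0.0299
```

Request:
jog_arm(
  steps=[
    [1,0,0.003,0,0],
    [1,0,0.003,0,0],
    [1,0,0,0,0],
  ],
)

```text
time_s: 20.37
tcp_pos: [0.5585, -0.1186, 0.2058]
eef_rot: [-89.7, 29.6, 162.7]
contact_force: [-2.1, 2.6, -10.4]
gripper_width: 0.0296
```

```bash
python3 look.py h
```

```text
20.37 die in gap [-0.4 -0.1  5.9] rot [-0.33  0.38 -0.11] F gap [-7.6  1.8 -7.6] M [0.71 4.55 0.05] 0.0296
```

View pics/h.png

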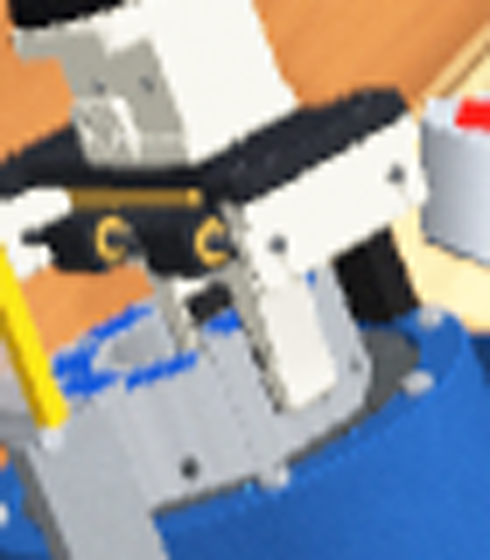

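Request:
jog_arm(
  steps=[
    [1,0.0003,0.002,0,0],
    [1,0,0.002,0,0],
    [1,0,0,0,0],
  ],
)

```text
time_s: 20.72
tcp_pos: [0.5603, -0.1191, 0.2027]
eef_rot: [-89.7, 29.7, 162.7]
contact_force: [-2.6, 1.9, -10.3]
gripper_width: 0.0296
```

```bash
python3 look.py g n
```

```text
20.72 die in gap [-0.4 -0.   2.3] rot [-0.32  0.34 -0.11] F gap [-7.8  1.1 -7.4] M [0.61 4.57 0.  ] 0.0296
```

Request:
jog_arm(
  steps=[
    [1,0,0.002,0,0],
    [1,0,0,0,0],
  ],
)

```text
time_s: 20.88
tcp_pos: [0.5612, -0.1194, 0.2009]
eef_rot: [-89.7, 29.7, 162.7]
contact_force: [-1.8, 2.3, -10.1]
gripper_width: 0.0298
```

```bash
python3 look.py g n
```

```text
20.88 die in gap [-0.4 -0.1  0.3] rot [-0.32  0.34 -0.11] F gap [-7.1  1.6 -7.5] M [0.68 4.64 0.01] 0.0298
```

Request:
jog_arm(
  steps=[
    [1,0,0.0015,0,0],
    [1,0,0,0,0],
  ],
)

```text
time_s: 21.05
tcp_pos: [0.5618, -0.1197, 0.1996]
eef_rot: [-89.7, 29.7, 162.7]
contact_force: [-2.8, 2.4, -10.1]
gripper_width: 0.0298
```

```bash
python3 look.py g n
```

```text
21.05 die in gap [-0.4 -0.2 -1.1] rot [-0.33  0.34 -0.12] F gap [-8.   1.4 -7. ] M [0.63 4.64 0.06] 0.0298
```

Request:
jog_arm(
  steps=[
    [1,0,0.0015,0,0],
    [1,0,0,0,0],
  ],
)

```text
time_s: 21.22
tcp_pos: [0.5621, -0.1198, 0.1992]
eef_rot: [-89.7, 29.7, 162.7]
contact_force: [-16.8, 6.9, 2.5]
gripper_width: 0.03
```

```bash
python3 look.py g n
```

```text
21.22 die in gap [-0.3 -0.2 -1.6] rot [-0.31  0.26 -0.1 ] F gap [-14.4   1.7  11.2] M [ 0.72  7.31 -0.06] 0.03
```

Request:
jog_arm(
  steps=[
    [0.55,0,0,0,0],
    [0.5,0,0,0,0],
    [0.5,0,0,0,0],
    [0.5,0,0,0,0],
    [0.5,0,0,0,0],
  ],
)

```text
time_s: 21.63
tcp_pos: [0.564, -0.1196, 0.2001]
eef_rot: [-89.8, 29.8, 162.7]
contact_force: [0.6, -0.1, 0.2]
gripper_width: 0.0438
```

```bash
python3 look.py i
```

```text
21.63 die in gap [ 1.8  0.6 -1.7] rot [-0.26  0.17 -0.13] F gap [ 0.6  0.  -0.1] M [ 0.1   1.64 -0.04] 0.0438
```

View pics/i.png

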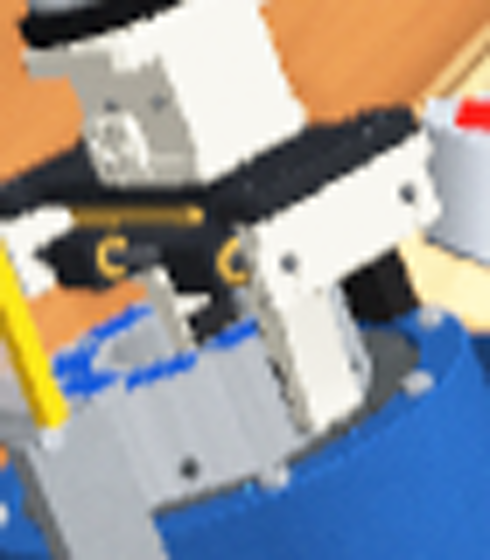

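Request:
jog_arm(
  steps=[
    [0.5,0.001,-0.01,0,0],
    [0.5,0,-0.03,0,0],
    [0.5,0,-0.04,0,0],
    [0.5,0,-0.04,0,0],
    [0.5,0,-0.04,0,0],
    [0.5,0,0,0,0],
  ],
)

```text
time_s: 22.23
tcp_pos: [0.4879, -0.0943, 0.3446]
eef_rot: [-90.2, 30.3, 162.6]
contact_force: [1.4, 0.3, 0.9]
gripper_width: 0.0439
```

```bash
python3 st.py; python3 - <<'E'
from cap import *
o=cap("k");p=np.load("gap.npy");R=gapR(p[3])
c=o["scene"];b=(150,150,275,245);cv2.imwrite("pics/k_s.png",cv2.resize(c["image"][b[1]:b[3],b[0]:b[2],::-1],None,fx=6,fy=6,interpolation=cv2.INTER_CUBIC))
c=o["top"];b=(250,110,370,210);cv2.imwrite("pics/k_t.png",cv2.resize(c["image"][b[1]:b[3],b[0]:b[2],::-1],None,fx=6,fy=6,interpolation=cv2.INTER_CUBIC))
E
```

```text
22.23 J [ 24.64 -18.35 -43.6   28.41 -44.83 -58.84] P [ 0.4879 -0.0943  0.3446] approach [ 0.482 -0.148 -0.863] tilt 30.3 az -17.0 
x [-0.824  0.258 -0.505] z [-0.297 -0.955 -0.003] F [1.4 0.3 0.9] 0.0439
```

View pics/k_s.png

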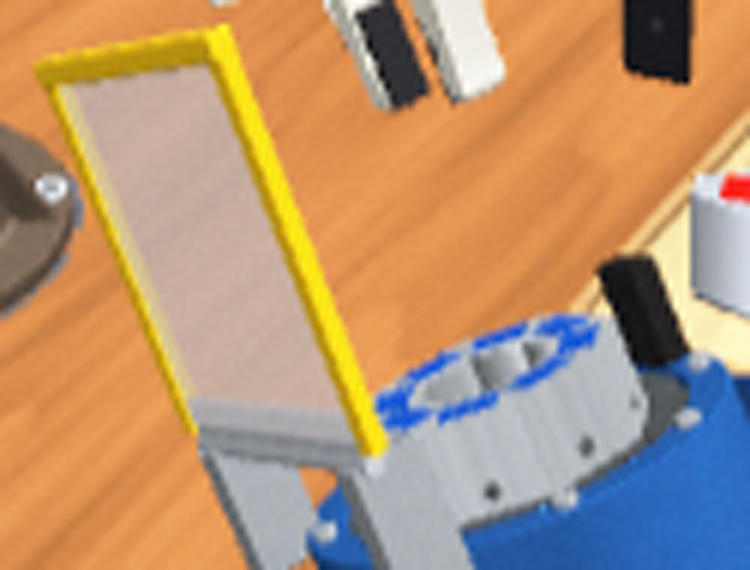

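View pics/k_t.png

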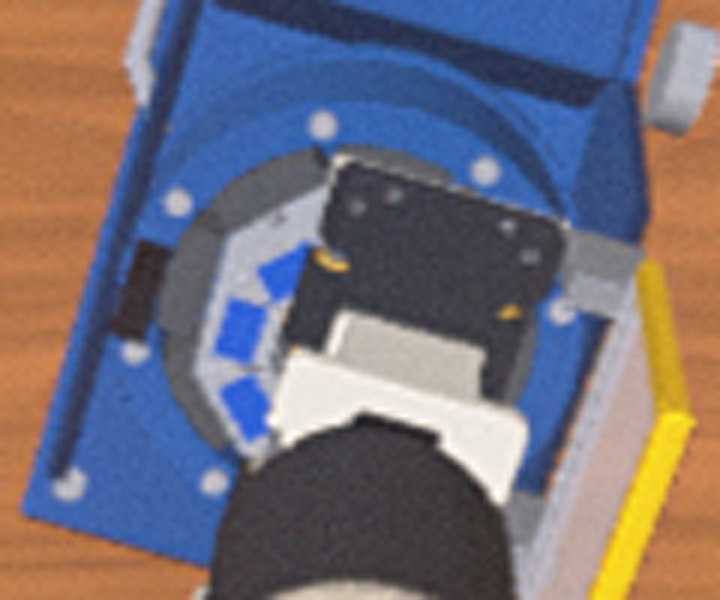

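```bash
cat > gd.py <<'E'
from kin import *
from plant import r
p=np.load("gap.npy");G=gapR(p[3]);g0=p[:3]
def W(v): return g0+G@np.array(v)
def arc(th,rad=.165,off=.0065): # TCP in gap y,z for contact at guard angle th
    n=np.array([-np.sin(th),np.cos(th)])
    k=np.array([-.105,.095])+rad*np.array([np.cos(th),np.sin(th)])+off*n
    return k+[-.0095,.019]
E
python3 - <<'E'
from gd import *
s=r.get_state();T=q(s);j=s["joints"]
print("now gap",(G.T@(s["tcp_pos"]-g0)).round(4),"rot",np.degrees(Ro.from_matrix(T.T@np.c_[-G[:,0],-G[:,2],-G[:,1]]).as_rotvec()).round(2))
for X in(-.045,-.02):
  w=[(X,0,.23),(X,0,.345),(X,-.17,.345),(X,-.17,.285)]+[(X,*arc(t)) for t in(1.5,1.2,.9,.6,.3,.1,0)]
  jj=j
  for v in w:
    jj=solve(jj,W(v),T,.5);c=fk2(jj,KP);print(np.round(v,3),W(v).round(3),jj.round(0),"err",(np.linalg.norm(c[0]-W(v))*1000).round(1))
E
```

```text
now gap [0.002  0.0022 0.2219] rot [-0.11 -0.16  0.01]
[-0.045  0.     0.23 ] [ 0.445 -0.084  0.322] [ 33. -23. -39.  28. -57. -63.] err 0.0
[-0.045  0.     0.345] [ 0.39  -0.067  0.422] [ 55. -36. -31.  29. -85. -72.] err 0.0
[-0.045 -0.17   0.345] [ 0.34  -0.229  0.422] [  3. -30. -31.  12. -61. -24.] err 0.0
[-0.045 -0.17   0.285] [ 0.368 -0.238  0.37 ] [ -0. -25. -36.  11. -51. -22.] err 0.0
[-0.045 -0.109  0.279] [ 0.389 -0.181  0.365] [ 15. -27. -37.  19. -56. -40.] err 0.0
[-0.045 -0.061  0.27 ] [ 0.407 -0.136  0.357] [ 26. -28. -38.  24. -60. -52.] err 0.0
[-0.045 -0.017  0.247] [ 0.431 -0.097  0.337] [ 32. -25. -38.  26. -59. -60.] err 0.0
[-0.045  0.018  0.213] [ 0.458 -0.069  0.307] [ 34. -20. -40.  29. -54. -65.] err 0.0
[-0.045  0.041  0.169] [ 0.486 -0.053  0.269] [ 33. -14. -41.  32. -47. -69.] err 0.0
[-0.045  0.049  0.137] [ 0.504 -0.051  0.242] [ 31.  -9. -42.  34. -42. -70.] err 0.0
[-0.045  0.051  0.121] [ 0.512 -0.052  0.227] [ 29.  -7. -42.  35. -39. -71.] err 0.0
[-0.02  0.    0.23] [ 0.465 -0.09   0.335] [ 29. -20. -36.  26. -55. -58.] err 0.0
[-0.02   0.     0.345] [ 0.41  -0.073  0.434] [ 45. -31. -29.  27. -79. -65.] err 0.0
[-0.02  -0.17   0.345] [ 0.36  -0.236  0.434] [  1. -27. -29.  11. -60. -21.] err 0.0
[-0.02  -0.17   0.285] [ 0.389 -0.244  0.382] [ -2. -22. -33.  10. -51. -20.] err 0.0
[-0.02  -0.109  0.279] [ 0.41  -0.187  0.377] [ 12. -24. -34.  17. -55. -36.] err 0.0
[-0.02  -0.061  0.27 ] [ 0.428 -0.142  0.369] [ 22. -24. -35.  22. -58. -48.] err 0.0
[-0.02  -0.017  0.247] [ 0.452 -0.104  0.35 ] [ 28. -22. -36.  25. -57. -56.] err 0.0
[-0.02   0.018  0.213] [ 0.479 -0.075  0.32 ] [ 30. -17. -37.  28. -53. -61.] err 0.0
[-0.02   0.041  0.169] [ 0.507 -0.06   0.282] [ 29. -12. -38.  30. -46. -65.] err 0.0
[-0.02   0.049  0.137] [ 0.524 -0.057  0.254] [ 28.  -8. -39.  32. -41. -66.] err 0.0
[-0.02   0.051  0.121] [ 0.532 -0.058  0.24 ] [ 27.  -6. -39.  34. -39. -67.] err 0.0
```

Request:
jog_arm(
  steps=[
    [1,0.0055,-0.031,0.0005,0],
    [1,0.0055,-0.031,0.0005,0],
    [1,0.0055,-0.031,0.0005,0],
    [1,0.0055,-0.031,0.0005,0],
    [1,0,0,0.0215,0],
    [1,0,0,0.0215,0],
    [1,0,0,0.0215,0],
    [1,0,0,0.0215,0],
    [1,0,0,0.0215,0],
    [1,0,0,0.0215,0],
    [1,0,0,0.0215,0],
    [1,0,0,0.0215,0],
  ],
  squeeze=10,
)

```text
time_s: 23.33
tcp_pos: [0.358, -0.2387, 0.4324]
eef_rot: [-89.7, 29.7, 162.7]
contact_force: [-0.4, 0.2, -0.1]
gripper_width: 0.0007
```

```bash
cat > gs.py <<'E'
from gd import *
s=r.get_state();T=q(s)
print(round(s["time_s"],2),"gap",(G.T@(s["tcp_pos"]-g0)*1000).round(1),"rot",np.degrees(Ro.from_matrix(T.T@np.c_[-G[:,0],-G[:,2],-G[:,1]]).as_rotvec()).round(2),"F",(G.T@s["contact_force"]).round(1),round(s["gripper_width"],4),s["joints"].round(0))
E
python3 gs.py; python3 - <<'E'
from cap import *
o=cap("l");cv2.imwrite("pics/l_s.png",o["scene"]["image"][:,:,::-1])
E
```

```text
23.33 gap [ -22.  -173.6  344. ] rot [-0.42 -0.16  0.31] F [-0.4  0.1  0.1] 0.0007 [  1. -28. -31.  11. -59. -22.]
```

View pics/l_s.png

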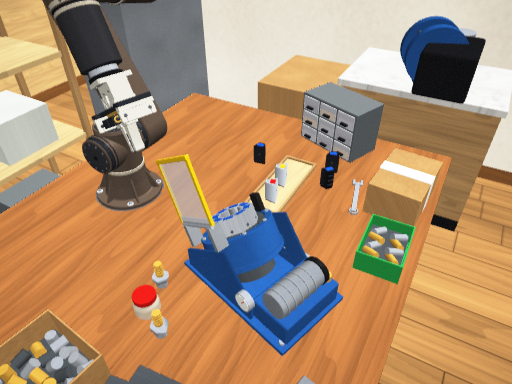

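Request:
jog_arm(
  steps=[
    [1,0,0.032,0,0],
    [1,0,0.032,0,0],
    [1,0,0,-0.025,0],
    [1,0,0,-0.025,0],
    [1,0,0,-0.015,0],
    [1,0,0.004,-0.02,0],
    [1,0,0.005,-0.02,0],
  ],
)

```text
time_s: 24.02
tcp_pos: [0.4246, -0.1474, 0.3687]
eef_rot: [-89.6, 29.7, 162.7]
contact_force: [0.1, -2.5, -0.3]
gripper_width: 0.0007
```

```bash
python3 gs.py; python3 - <<'E'
from cap import *
o=cap("m");b=(90,60,290,250);cv2.imwrite("pics/m_s.png",cv2.resize(o["scene"]["image"][b[1]:b[3],b[0]:b[2],::-1],None,fx=3,fy=3))
E
```

```text
24.02 gap [-22.  -66.8 270.5] rot [-0.44 -0.14  0.3 ] F [ 0.5 -2.3 -0.7] 0.0007 [ 21. -26. -42.  23. -52. -49.]
```

View pics/m_s.png

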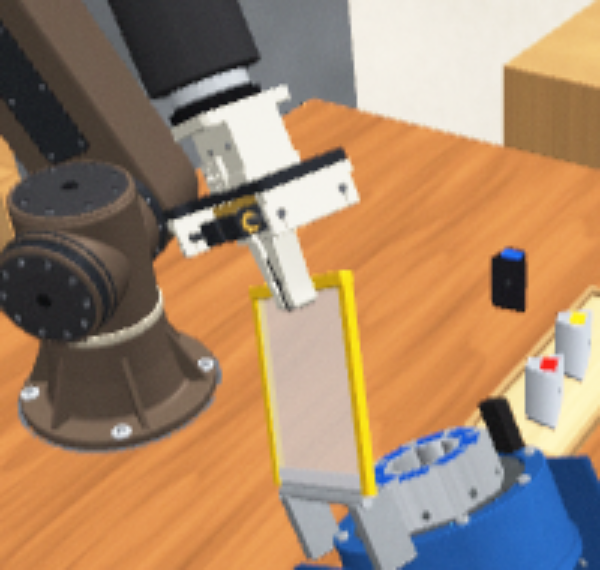

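Request:
jog_arm(
  steps=[
    [1,0,0.0078,-0.0167,0],
    [1,0,0.0078,-0.0167,0],
    [1,0,0.0078,-0.0167,0],
    [1,0,0.0113,-0.0117,0],
    [1,0,0.0113,-0.0117,0],
    [1,0,0.0113,-0.0117,0],
    [1,0,0.0147,-0.0077,0],
    [1,0,0.0147,-0.0077,0],
    [1,0,0.0147,-0.0077,0],
  ],
)

```text
time_s: 24.87
tcp_pos: [0.5051, -0.0599, 0.2798]
eef_rot: [-89.7, 29.7, 162.7]
contact_force: [-0.8, 0.1, 0.8]
gripper_width: 0.0005
```

```bash
python3 gs.py; python3 - <<'E'
from cap import *
o=cap("n");b=(130,60,330,250);cv2.imwrite("pics/n_s.png",cv2.resize(o["scene"]["image"][b[1]:b[3],b[0]:b[2],::-1],None,fx=3,fy=3))
E
```

```text
24.87 gap [-22.1  40.6 167.9] rot [-0.38 -0.09  0.32] F [-0.3 -0.1  1.1] 0.0005 [ 27. -13. -51.  36. -36. -71.]
```

View pics/n_s.png

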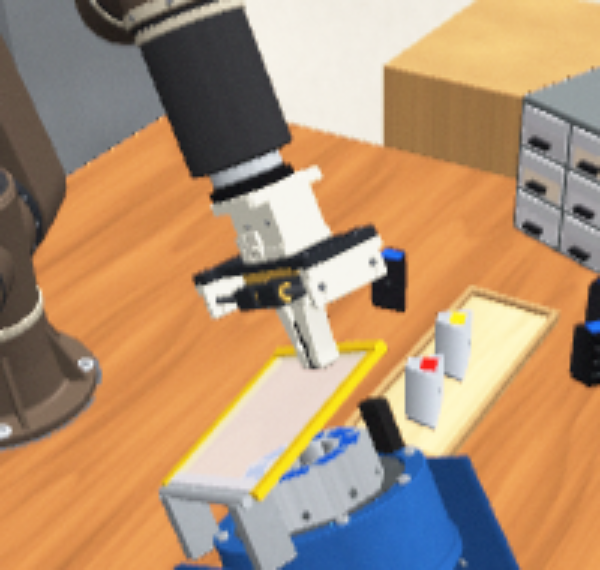

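Request:
jog_arm(
  steps=[
    [1,0,0.011,-0.003,0],
    [1,0,0.011,-0.003,0],
    [1,0,0.011,-0.002,0],
    [1,0,0.006,0,0],
    [1,0,0.004,0,0],
    [1,0,0,0,0],
  ],
)

```text
time_s: 25.47
tcp_pos: [0.5272, -0.06, 0.243]
eef_rot: [-89.6, 29.7, 162.7]
contact_force: [-0.1, 0.6, 0.0]
gripper_width: 0.0008
```

```bash
python3 gs.py
```

```text
25.47 gap [-22.3  47.  125.5] rot [-0.44 -0.14  0.32] F [-0.3  0.6  0.2] 0.0008 [ 22.  -8. -54.  43. -28. -76.]
```

Request:
jog_arm(
  steps=[
    [1,0,0.003,0,0],
    [1,0,0.003,0,0],
    [1,0,0,0,0],
  ],
)

```text
time_s: 25.72
tcp_pos: [0.5303, -0.0604, 0.2383]
eef_rot: [-89.7, 29.7, 162.7]
contact_force: [0.0, 1.1, -0.4]
gripper_width: 0.0006
```

```bash
python3 gs.py
```

```text
25.72 gap [-21.9  47.6 119.9] rot [-0.37 -0.14  0.26] F [-0.4  1.1 -0.2] 0.0006 [ 21.  -8. -55.  45. -26. -76.]
```

Request:
jog_arm(
  steps=[
    [1,0,0.002,0,0],
    [1,0,0.001,0,0],
    [1,0,0,0,0],
  ],
)

```text
time_s: 25.97
tcp_pos: [0.5317, -0.0608, 0.2357]
eef_rot: [-89.7, 29.7, 162.7]
contact_force: [-0.1, -0.4, 0.1]
gripper_width: 0.0007
```

```bash
python3 gs.py; python3 - <<'E'
from cap import *
o=cap("o");b=(180,130,300,250);cv2.imwrite("pics/o_s.png",cv2.resize(o["scene"]["image"][b[1]:b[3],b[0]:b[2],::-1],None,fx=5,fy=5,interpolation=cv2.INTER_CUBIC))
E
```

```text
25.97 gap [-22.   47.6 116.8] rot [-0.38 -0.14  0.27] F [ 0.  -0.4  0.1] 0.0007 [ 21.  -8. -55.  45. -26. -77.]
```

View pics/o_s.png

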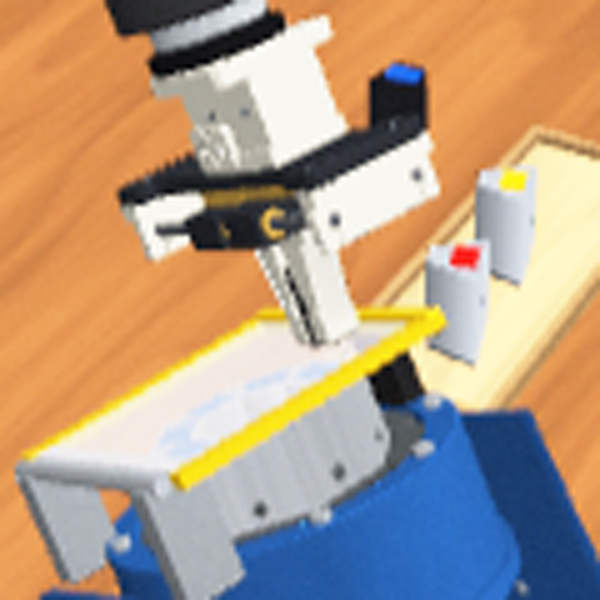

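Request:
jog_arm(
  steps=[
    [1,0,0.002,0,0],
    [1,0,0.002,0,0],
    [1,0,0,0,0],
  ],
)

```text
time_s: 26.32
tcp_pos: [0.5333, -0.0611, 0.2336]
eef_rot: [-89.8, 29.9, 162.7]
contact_force: [-28.3, 10.6, 22.0]
gripper_width: 0.0002
```

```bash
python3 gs.py
```

```text
26.32 gap [-21.6  47.7 114.2] rot [-0.3  -0.12  0.13] F [-15.1   1.8  34.1] 0.0002 [ 20.  -7. -55.  47. -25. -77.]
```

Request:
jog_arm(
  steps=[
    [1,0,-0.004,0,0],
    [1,0,-0.015,0,0],
    [1,0,-0.03,0,0],
    [1,0,-0.04,0,0],
    [1,0,-0.04,0,0],
    [1,0,-0.03,0.01,0],
    [1,0,-0.03,0.01,0],
    [1,0,0,0,0],
  ],
)

```text
time_s: 26.98
tcp_pos: [0.4379, -0.0515, 0.4027]
eef_rot: [-90.2, 30.1, 162.5]
contact_force: [0.2, 0.1, 0.4]
gripper_width: 0.0004
```

```bash
python3 gs.py; python3 - <<'E'
from cap import *
o=cap("z")
p=np.load("gap.npy");R=gapR(p[3])
for n,b in(("scene",(180,130,320,250)),("top",(250,110,370,220))):
    c=o[n];k=5;im=cv2.resize(c["image"][:,:,::-1],None,fx=k,fy=k,interpolation=cv2.INTER_CUBIC)
    for j,col in((0,(255,0,255)),(.08,(0,255,0))):
        g=lambda x,d:(-.045+x,-.105+d*np.cos(j),.095+d*np.sin(j))
        qq=((proj(c,np.array([g(-.085,0),g(.085,0),g(.085,.186),g(-.085,.186)])@R.T+p[:3])+.5)*k).astype(int)
        cv2.polylines(im,[qq.reshape(-1,1,2)],True,col,1,cv2.LINE_AA)
    cv2.imwrite(f"pics/z_{n}.png",im[b[1]*k:b[3]*k,b[0]*k:b[2]*k])
E
```

```text
26.98 gap [-18.5  28.8 307.7] rot [ 0.01 -0.27 -0.11] F [0.3 0.1 0.3] 0.0004 [ 40. -26. -40.  29. -61. -68.]
```

View pics/z_scene.png

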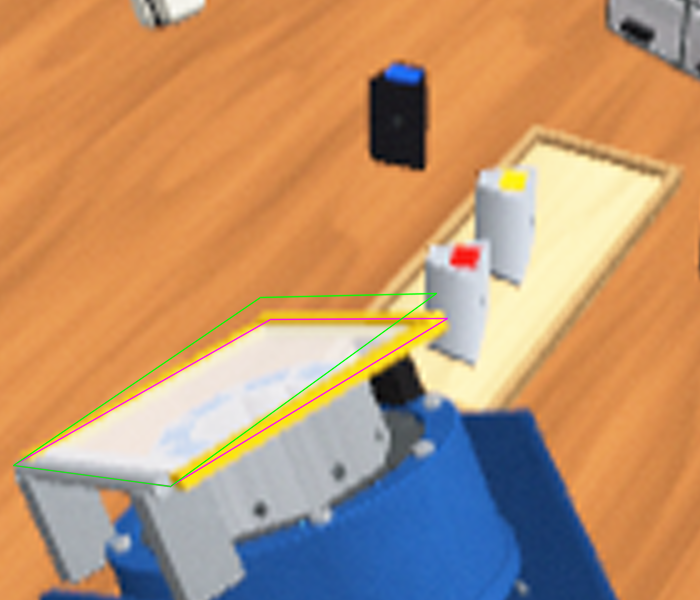

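View pics/z_top.png

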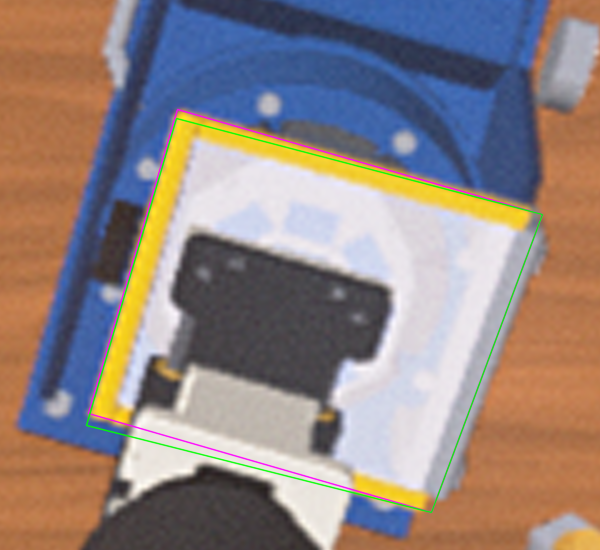

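Scene view: the guard outline matches the model at 0 rad, clearly apart from 0.08. Top view: the blue mark of the new die sits between its neighbours under the guard, around (308,220), and the gripper is clear of everything. Handing in.

```bash
python3 -c "
from plant import r
print(r.close_job(), r.get_state()['contact_force'])"
```

```text
the job is handed in; nothing more can be done
the job is handed in; nothing more can be done
```

The blue-marked die is in the gap, blue end up, and the guard is shut. I handed the job in at about 27 s of the 54 s allowed; the interface gives no verdict.

**What I did**
- **Pick:** I gripped the die on its bore and outer faces with the tool upright.
- **Tilt:** The moves can only spin the tool about its own axis. To lean it 30° I pulled it past the arm's outer reach limit, where the arm gives way in orientation.
- **Placing:** I lowered the die between its neighbours while holding it, until the force showed it had landed. Then I let go and backed out along the head's axis.
- **Guard:** I pushed it shut on its outer face with the closed fingers, until it met its stop at about 34 N. Then I withdrew.

**Last checks**
- **Die:** The measured die position when it landed was within about 2 mm of the gap on every axis and under 0.5° off in angle. In the pictures it stands flush with its neighbours.
- **Neighbours and loose things:** The two neighbouring dies showed no visible shift, and the two other tray dies look where they were. In the last full picture, before I shut the guard, the fittings and jar had not moved; I did not check them again after that.
- **Guard:** It lines up with the model at 0 rad, well apart from the 0.08 rad outline.
- **Robot:** It was clear of everything, with zero contact force.

**What disagreed or is uncertain**
- **Cameras:** The two cameras differed by about 3–4 mm at the tray. The die landed about 1.5 mm lower than my estimate of the seat.
- **Joint 3:** While tilting, and while undoing an earlier tilt test, joint 3 ran up against both ends of its range. It read up to 71.71 at the top (limit 71.71) and down to -58.14 at the bottom (limit -58.28). I saw no reading past either limit, but the margin was very small.

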